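# Warm the reagent bottles at a testing station

### The arm

A 6-joint arm with a two-finger parallel gripper is mounted at the origin on the work surface. World frame = base frame: x ahead of the robot, y to its left, z up, the work surface at z = 0. Lengths are in m, angles in rad, forces in N, time in s.
With the tool pointing down it reaches from about 0.35 to 0.975 m from the base axis. Payload 4.9 kg.
Tool frame: the origin (TCP) lies on the centre line of the jaws, within the pads' length; the fingertips stand 14 mm ahead of it and the grasp point (between the pads) lies 5 mm behind it; z points along the fingers, y is the line along which they close (so a half turn about z gives the same grasp; the last joint's range is limited). The gripper opens to 85 mm and grips with 20 to 120 N. Pads are 22 mm wide; open, the fingers measure 114 mm over their backs; the gripper's body (76 mm by 85 mm) begins 54 mm behind the grasp point. The pads swing forward as they close: fully open they stand 13 mm farther back than shut.
Start: joints at [-0.119, 0.053, 1.613, -0, 1.476, -0.119], TCP at [0.625, 0, 0.245] pointing down, gripper open.
Joint ranges: [-3.01, 3.01], [-1.01, 2.22], [0.06, 2.58], [-1.02, 4.17], [0.09, 2.62], [-3.14, 3.14]. Speed limits (rad/s): [2.57, 2.57, 3.14, 3.14, 3.14, 3.14].

### API

Orientations are given as a unit quaternion [w, x, y, z].
In Python, from plant import * gives the robot as it stands.
- The arm moves only by the tool send_rows, never from a script. Its argument "steps" is a list of rows, each an object with "translation": the shift along the tool's x, y, z in cm, a list of three; "delta_rot": the turn, a rotation vector about the tool's x, y, z in rad, a list of three; "jaw": the finger opening in cm, from 0 to 8.54. In form: [{"translation": [dx, dy, dz], "delta_rot": [rx, ry, rz], "jaw": jaw}, ...]. A call has exactly 8 rows; each row is the pose to reach, as a shift and turn from the pose commanded when the call began, along the tool's axes at that moment; what a row does not reach only later rows make up. A row lasts 1/10 s, in which the tool goes at most 50 mm and 8.59 degrees, less where a joint would pass 70% of its speed; a pose out of reach is approached as far as the arm can. A call with a gripper value outside its range is refused whole. The fingers move at their own pace and stop on an object; the grip force is fixed at half the most. Time passes only in rows, so rows that repeat a pose let the fingers close, or fill a call up. It gives the time, the measured TCP pose, the force, the opening and the grip force at its end, in the units of the state.
- state(): the state, without advancing time (a new reading comes with each control period).
- grab_frame(name): name is "scene" or "side" or "wrist"; returns a dict with "pixels" (384x512x3 uint8, blue, green, red), "range_z" (384x512 float32, m along the optical axis (not along the pixel's ray), 0 where there is no reading), "fx", "fy", "cx", "cy" (pixels), "rvec" (rotation vector, rad) and "tvec" (3), from world to camera coordinates, as OpenCV has them. Camera axes: x right, y down, z forward; pixel columns grow to the right and rows downward; lengths in m; the calibration is good to about 2 mm. A picture is of the moment at which its call begins.
- job_done(): hands the job in; it is judged then, once.
The state is a dict: "time": time; "joint_pos": joint angles; "joint_vel": joint speeds; "joint_efforts": joint torques, N m; "tool_pos": TCP position; "tool_rot": TCP orientation; "contact_force": force on the tool from outside, world axes, zero at the start; "ft_torque": the same for the moment, N m; "gripper_width": opening from 0.0 (shut) to 1.0 (fully open); "grasp_force": force on a finger pad.
Only numpy, scipy, OpenCV 4.12 (cv2) and the standard library are available. Lean on these libraries where they do the work, as an engineer would, in place of code of your own. Each camera call takes 0.05 s, during which the arm holds its last target. There are 200 camera calls.

### The job

Get the reagent bottles warming: first stop the blower by setting the paddle-ended three-position selector to its centre off position, and leave it there. Next put all the amber bottles in the steel tray, in one layer, where it stands on the warming plate's corner-marked parking place; then slide the loaded tray along the plate, without lifting it, until it sits squarely on the framed heating area. Last of all flip the round-ended heater toggle over to its other side; do not knock the other things about.

Things in the scene. Friction and masses are not known exactly. Their poses are not given: they have to be found in the camera images.
- bottle0: Amber rectangular reagent bottle, closed: body 60 (its x) x 32 (its y) x 48 mm high with a white screw cap 20 mm across and 10 mm high on top, 14 mm towards its +x end; about 85 g. Origin: centre of its underside, z up. There are 3 to 5 such bottles (absent ones read None from the start)
- bottle1: Amber rectangular reagent bottle, closed: body 60 (its x) x 32 (its y) x 48 mm high with a white screw cap 20 mm across and 10 mm high on top, 14 mm towards its +x end; about 85 g. Origin: centre of its underside, z up. There are 3 to 5 such bottles (absent ones read None from the start)
- bottle2: Amber rectangular reagent bottle, closed: body 60 (its x) x 32 (its y) x 48 mm high with a white screw cap 20 mm across and 10 mm high on top, 14 mm towards its +x end; about 85 g. Origin: centre of its underside, z up. There are 3 to 5 such bottles (absent ones read None from the start)
- bottle3: Amber rectangular reagent bottle, closed: body 60 (its x) x 32 (its y) x 48 mm high with a white screw cap 20 mm across and 10 mm high on top, 14 mm towards its +x end; about 85 g. Origin: centre of its underside, z up. There are 3 to 5 such bottles (absent ones read None from the start)
- bottle4: Amber rectangular reagent bottle, closed: body 60 (its x) x 32 (its y) x 48 mm high with a white screw cap 20 mm across and 10 mm high on top, 14 mm towards its +x end; about 85 g. Origin: centre of its underside, z up. There are 3 to 5 such bottles (absent ones read None from the start)
- tray: Shallow open steel tray, 152 (its x) x 172 (its y) mm outside, rim 24 mm high, walls 3, floor 4 mm thick, 0.42 kg empty. Loop handle of 8 mm bar at each x end: bar along y, 60 mm long, axis 103 mm from the centre, 19 mm up. Origin: centre of its underside. Holds the bottles upright 2 along x by 3 along y, lengthwise along x. Slides under a push of up to about 12 N.
- plate: Fixed aluminium warming plate, 190 (its x) x 400 (its y) x 18 mm high, flat top on which the tray slides. Origin: centre of its underside; yaw within 0.1 rad.
- heat_area: Heating area marked flat on the plate's top: black rectangle 152 x 172 mm, the tray's own outline, with steel frames inside one another. Origin: its centre, on the plate's top; axes parallel to the plate's. It lies 95 mm to one side of the plate's middle along y (either side).
- park_area: Parking place marked flat on the plate's top by four corner angles, same size, 95 mm to the other side of the plate's middle. Origin: its centre, on the plate's top. The tray starts here.
- toggle_box: Fixed grey box 100 (its x) x 70 x 58 mm high. Origin: centre of its underside; +x points away from the robot. Carries the heater toggle (steel nut); pivot at the centre of the box's top. The two switch boxes may stand in either order.
- toggle (a joint): Angle of the heater toggle's bat (rad), pivoting about the box's y axis. -0.4 = off (leans to the box's -x, towards the robot; the start), +0.4 = on (leans to +x, away). Pushed past upright (0) it snaps to the other side by itself; about 4 N near the tip to push it over.
- toggle_tip (a point): End of the heater toggle's bat, on its axis 65 mm from the pivot: a round steel bat 12 mm thick with a 16 mm ball end.
- selector_box: Fixed grey box 100 (its x) x 70 x 58 mm high. Origin: centre of its underside; +x points away from the robot. Carries the blower selector (steel plate with three black cross lines); pivot at the centre of the box's top.
- selector_tip (a point): End of the selector's bat, 65 mm from the pivot: 10 mm steel stem with a black flat paddle, 12 mm thick in the swing direction, 34 wide, from 35 to 65 mm out.
- selector (a joint): Angle of the blower selector's bat (rad), pivoting about the box's y axis. Rests at +0.36 (leans to the box's +x, away from the robot; blowing, the start), 0 (upright: off) and -0.36 (blowing the other way). Released within 0.2 of upright it snaps to centre by itself; pushed farther out it snaps to that end. About 4 N at the paddle to push it out of a rest
- spray: White spray bottle with blue trigger head, 76 mm across, 225 mm tall; bystander, leave alone. Origin: centre of its underside.
- pump: White round hand-gel pump bottle, 68 mm across, 167 mm tall; bystander, leave alone. Origin: centre of its underside.
- wipes: White wipes tub, 90 mm across, 130 mm tall; bystander. Origin: centre of its underside.
- kitbox: Small cardboard carton, 110 x 70 x 45 mm high; bystander. Origin: centre of its underside.
Not all that is in view belongs to the job. Leave any blue or purple look-alike of the bottle3 alone.

How it is judged:
By the outcome, as a careful person would: the job done as asked, in the order asked, and still so for the second after the job is handed in, with the robot touching nothing.
Of bottle0, bottle1, bottle2, bottle3, bottle4 only 3 to 5 are there at a start; the rules pass over those that are not, and their reading is None.
At some moment in a run one of bottle0, bottle1, bottle2, bottle3, bottle4 may be knocked a few centimetres aside while the robot is not near it.
Once in a run the grip may slacken for a moment while it holds something.
It also fails if it takes over 210 s, if anything falls off the work surface, if the arm or the gripper's body presses on something with over 40 N, if the wrist force passes 120 N, or if a joint passes its speed limit or range.

## Working session

There is one attempt and no reset: what is moved stays moved. The work goes in short steps, Python scripts to look and compute and a tool call to move; the robot and the scene stay as the last step left them, time stands still between calls to the robot, and variables do not carry over. Pictures are saved under pics/ and viewed, at most 14 in all, crops included, and the job is handed in when it is done.

Besides the shell and the picture viewer there is one more tool, called after ">>>" as a command line: name --argument value ..., lists and objects as JSON in quotes. send_rows: Moves the arm, as the interface text tells. Its arguments: {"type":"object","properties":{"steps":{"type":"array","items":{"type":"object","properties":{"translation":{"type":"array","items":{"type":"number"}},"delta_rot":{"type":"array","items":{"type":"number"}},"jaw":{"type":"number"}}}}},"required":["steps"]}

```bash
ls; mkdir -p pics; cat > h.py <<'E'
from plant import *
import numpy as np, cv2
def cam(n):
    f=grab_frame(n); R,_=cv2.Rodrigues(np.array(f['rvec'],float)); f['R']=R; f['t']=np.array(f['tvec'],float).ravel()
    return f
def pts(f):
    z=f['range_z']; v,u=np.mgrid[:z.shape[0],:z.shape[1]]
    P=np.dstack([(u-f['cx'])/f['fx']*z,(v-f['cy'])/f['fy']*z,z])
    W=(P-f['t'])@f['R']; W[z<=0]=np.nan; return W
def plane(f,u,v,h):
    d=f['R'].T@np.array([(u-f['cx'])/f['fx'],(v-f['cy'])/f['fy'],1]); c=-f['R'].T@f['t']
    return c+d*(h-c[2])/d[2]
def quatR(q):
    from scipy.spatial.transform import Rotation as Ro
    return Ro.from_quat([q[1],q[2],q[3],q[0]]).as_matrix()
E
python3 - <<'E'
from h import *
s=state(); print(s)
for n in['scene','side','wrist']:
    f=cam(n); cv2.imwrite(f'pics/{n}0.png',f['pixels']); np.savez(f'{n}0.npz',**f); print(n,-f['R'].T@f['t'],f['R'][2])
E
```

```text
pics
{'time': 0.0, 'joint_pos': array([-1.19005059e-01,  5.33571921e-02,  1.61429780e+00, -3.83614698e-06,
        1.47601173e+00, -1.19003342e-01]), 'joint_vel': array([-1.00652981e-03,  1.12669790e-03, -3.29705841e-04,  7.98742714e-04,
       -9.06623522e-04, -7.55819135e-05]), 'joint_efforts': array([ 2.70554956e-04, -3.93670499e+01, -3.70175600e+01, -1.62778279e-04,
        6.93513779e-03, -6.06393527e-06]), 'tool_pos': array([6.24400766e-01, 6.78836318e-05, 2.44060521e-01]), 'tool_rot': array([-8.13986919e-04,  7.07106878e-01,  7.07105924e-01, -6.42549418e-04]), 'contact_force': array([ 0.28577854, -0.2937057 ,  0.0606322 ]), 'ft_torque': array([-0.02191399, -0.0200747 , -0.00643986]), 'grasp_force': 0.0, 'gripper_width': 0.996956276807427}
scene [1.31849705 0.18446015 1.28738616] [-0.51771758 -0.1291049  -0.84575436]
side [0.49858231 0.86423935 0.90081923] [ 0.0737689  -0.721301   -0.68868208]
wrist [0.62570484 0.07028671 0.37165525] [-0.00283317 -0.27882328 -0.96033825]
```

View pics/scene0.png

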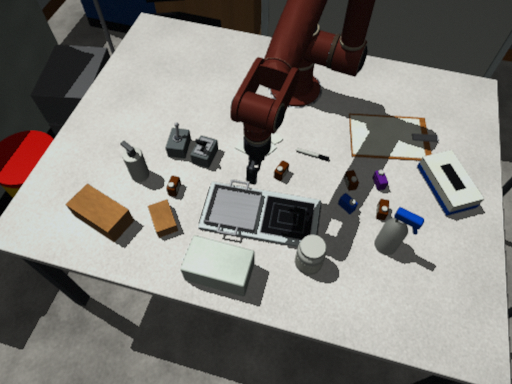

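View pics/side0.png

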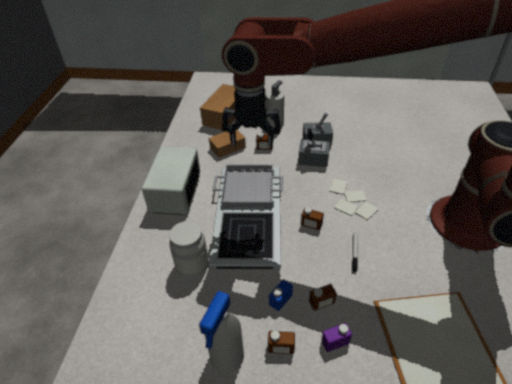

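The scene camera shows 4 amber bottles at about (173,186), (281,170), (351,180) and (382,209). The look-alikes are blue at (348,203) and purple at (381,180). The tray is parked at (233,209), the heat area is at (287,217) on its +y side, and the switch boxes are at (178,143) and (204,150).

```bash
cat > det.py <<'E'
from h import *
def load(n):
    d=np.load(n,allow_pickle=True); return {k:d[k] for k in d}
def amber(f,zlo=.02,zhi=.075,verbose=1):
    W=pts(f); hsv=cv2.cvtColor(f['pixels'],cv2.COLOR_BGR2HSV)
    m=((hsv[...,0]<20)&(hsv[...,1]>120)&(W[...,2]>zlo)&(W[...,2]<zhi)).astype(np.uint8)
    n,l,st,c=cv2.connectedComponentsWithStats(m); out=[]
    for i in range(1,n):
        if st[i,4]<15: continue
        Q=W[l==i]; T=Q[abs(Q[:,2]-.048)<.006]
        w=cv2.minAreaRect((T[:,:2]*1000).astype(np.float32)) if len(T)>4 else None
        out.append((c[i],st[i,4],Q.mean(0),w)); 
        if verbose: print(np.round(c[i]),st[i,4],Q.mean(0).round(3),w)
    return out
E
python3 - <<'E'
from det import *
for n in['scene0.npz','side0.npz']:
    f=load(n); print(n); amber(f,.01,.08)
    W=pts(f)
    m=((W[...,2]>.052)&(W[...,2]<.064)&(W[...,1]<-.1)&(W[...,0]<.66)).astype(np.uint8)
    k,l,st,c=cv2.connectedComponentsWithStats(m)
    for i in range(1,k):
        if st[i,4]>30: Q=W[l==i]; print('box',np.round(c[i]),st[i,4],Q.mean(0).round(3),cv2.minAreaRect((Q[:,:2]*1000).astype(np.float32)))
    m=(W[...,2]>.08)&(W[...,2]<.14)&(W[...,1]<-.1)&(W[...,0]<.66)
    k,l,st,c=cv2.connectedComponentsWithStats(m.astype(np.uint8))
    for i in range(1,k):
        if st[i,4]>5: Q=W[l==i]; print('tall',np.round(c[i]),st[i,4],np.nanmin(Q,0).round(3),np.nanmax(Q,0).round(3))
f=load('scene0.npz');im=f['pixels'][120:260,150:340]; cv2.imwrite('pics/c1.png',cv2.resize(im,None,fx=4,fy=4,interpolation=2))
E
```

```text
scene0.npz
[305.  92.] 412 [0.044 0.054 0.031] ((38.64193344116211, 48.6708984375), (24.193071365356445, 103.67879486083984), 52.66620635986328)
[275.  93.] 20 [ 0.064 -0.069  0.012] None
[281. 170.] 118 [0.464 0.052 0.041] ((456.68243408203125, 51.31842041015625), (29.467458724975586, 61.3244743347168), 74.36483001708984)
[351. 180.] 126 [0.436 0.306 0.041] ((428.913818359375, 304.8711242675781), (62.309486389160156, 30.558380126953125), 25.88479232788086)
[173. 186.] 126 [ 0.633 -0.299  0.04 ] ((626.8071899414062, -302.6083068847656), (61.7672233581543, 27.42593002319336), 3.9048244953155518)
[101. 213.] 1588 [ 0.813 -0.479  0.069] ((846.7275390625, -477.3162536621094), (84.14154052734375, 190.67056274414062), 13.481819152832031)
[382. 209.] 138 [0.527 0.428 0.042] ((519.6304321289062, 428.4600830078125), (58.99834442138672, 29.584163665771484), 0.666377067565918)
[162. 218.] 639 [ 0.763 -0.286  0.041] ((757.4251098632812, -290.0384521484375), (107.89921569824219, 65.4025650024414), 38.81341552734375)
box [4. 4.] 32 [-0.095 -1.447  0.058] ((-92.45140075683594, -1446.5693359375), (1
[... 1889 characters left out ...]
)
box [317.  12.] 114 [ 0.447 -1.451  0.058] ((446.020263671875, -1452.0025634765625), (41.16443634033203, 254.42782592773438), 88.32565307617188)
box [318. 128.] 286 [ 0.439 -0.355  0.059] ((441.6988525390625, -360.12261962890625), (99.92680358886719, 78.11930847167969), 4.4298095703125)
box [314. 147.] 359 [ 0.453 -0.242  0.06 ] ((452.9356384277344, -249.80203247070312), (79.84728240966797, 99.26883697509766), 85.68045806884766)
tall [328.   3.] 806 [ 0.076 -1.469  0.08 ] [ 0.66  -1.43   0.134]
tall [274. 101.] 315 [ 0.568 -0.478  0.081] [ 0.631 -0.413  0.14 ]
tall [323. 117.] 47 [ 0.413 -0.365  0.083] [ 0.438 -0.352  0.122]
tall [310. 135.] 68 [ 0.457 -0.265  0.081] [ 0.479 -0.232  0.124]
```

View pics/c1.png

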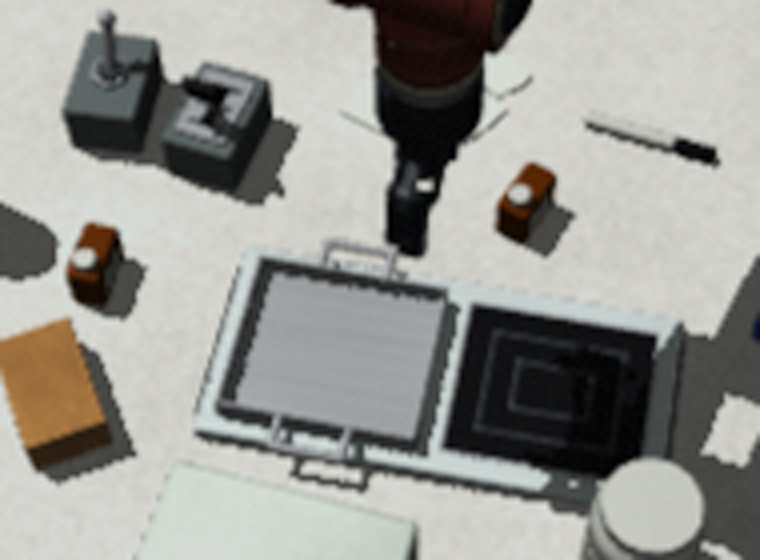

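The toggle box is the left one (round bat), at about (0.443,-0.357). The selector box is the right one (paddle), at about (0.454,-0.249). I'll straddle the paddle with the jaws closing along x, then close them part way to centre it.

>>> send_rows --steps '[{"translation":[-3,-2,0.5],"delta_rot":[0,0,0],"jaw":8.5},{"translation":[-6.3,-4.3,1],"delta_rot":[0,0,0],"jaw":8.5},{"translation":[-10,-6.8,1.5],"delta_rot":[0,0,0],"jaw":8.5},{"translation":[-14,-9.5,2],"delta_rot":[0,0,0],"jaw":8.5},{"translation":[-18,-12.3,2.5],"delta_rot":[0,0,0],"jaw":8.5},{"translation":[-21.5,-14.7,3],"delta_rot":[0,0,0],"jaw":8.5},{"translation":[-24,-16.4,3.5],"delta_rot":[0,0,0],"jaw":8.5},{"translation":[-24.9,-17,4],"delta_rot":[0,0,0.06],"jaw":8.5}]'

```text
time: 0.95
tool_pos: [0.4532, -0.251, 0.2048]
tool_rot: [-0.0, 0.73, 0.684, -0.0]
contact_force: [0.4, 0.6, -0.4]
gripper_width: 0.994
grasp_force: 0.0
```

```bash
python3 - <<'E'
from h import *
s=state(); print(s['tool_pos'],quatR(s['tool_rot']).round(3))
f=cam('wrist'); cv2.imwrite('pics/w1.png',f['pixels']); W=pts(f)
Q=W[(W[...,2]>.085)&(W[...,2]<.14)&(W[...,1]<-.18)&(W[...,1]>-.3)&(W[...,0]<.52)&(W[...,0]>.4)]
print(len(Q),Q.min(0) if len(Q) else 0,Q.max(0) if len(Q) else 0)
E
```

```text
[ 0.45320156 -0.25100571  0.20483638] [[ 0.065  0.998 -0.001]
 [ 0.998 -0.065 -0.   ]
 [-0.    -0.001 -1.   ]]
1093 [ 0.45802515 -0.26954906  0.08554849] [ 0.48007409 -0.23573949  0.12124957]
```

View pics/w1.png

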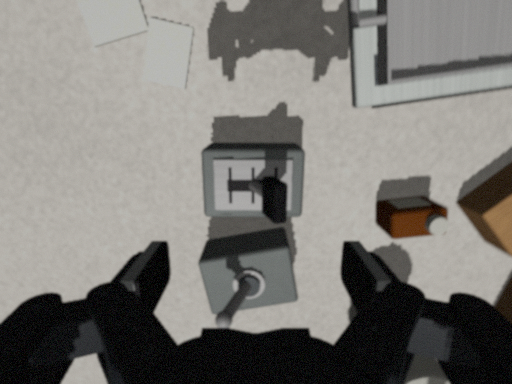

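The wrist view shows the selector paddle at (275,200), leaning to +x, with the finger pads on either side at (150,270) and (365,270). I'll descend and squeeze it to the centre.

>>> send_rows --steps '[{"translation":[0,0,2.5],"delta_rot":[0,0,0],"jaw":8.5},{"translation":[0,0,5.5],"delta_rot":[0,0,0],"jaw":8.5},{"translation":[0,0,8.5],"delta_rot":[0,0,0],"jaw":8.5},{"translation":[0,0,9.8],"delta_rot":[0,0,0],"jaw":8.5},{"translation":[0,0,9.8],"delta_rot":[0,0,0],"jaw":7},{"translation":[0,0,9.8],"delta_rot":[0,0,0],"jaw":5},{"translation":[0,0,9.8],"delta_rot":[0,0,0],"jaw":3.5},{"translation":[0,0,9.8],"delta_rot":[0,0,0],"jaw":2.2}]'

```text
time: 1.8
tool_pos: [0.4585, -0.2505, 0.1112]
tool_rot: [0.005, 0.728, 0.686, 0.002]
contact_force: [4.8, 0.0, 4.4]
gripper_width: 0.326
grasp_force: 2.6
```

>>> send_rows --steps '[{"translation":[0,0,0],"delta_rot":[0,0,0],"jaw":2.2},{"translation":[0,0,0],"delta_rot":[0,0,0],"jaw":2.2},{"translation":[0,0,0],"delta_rot":[0,0,0],"jaw":2.2},{"translation":[0,0,0],"delta_rot":[0,0,0],"jaw":4},{"translation":[0,0,0],"delta_rot":[0,0,0],"jaw":6},{"translation":[0,0,0],"delta_rot":[0,0,0],"jaw":7},{"translation":[0,0,-3],"delta_rot":[0,0,0],"jaw":7},{"translation":[0,0,-7],"delta_rot":[0,0,0],"jaw":7}]'

```text
time: 2.6
tool_pos: [0.4532, -0.2478, 0.175]
tool_rot: [-0.003, 0.728, 0.686, -0.001]
contact_force: [-0.1, 0.0, 0.4]
gripper_width: 0.822
grasp_force: 0.0
```

```bash
python3 - <<'E'
from h import *
s=state(); print(s['tool_pos'],s['gripper_width'])
f=cam('wrist'); W=pts(f)
Q=W[(W[...,2]>.085)&(W[...,2]<.14)&(W[...,1]<-.18)&(W[...,1]>-.3)&(W[...,0]<.52)&(W[...,0]>.4)]
print(len(Q),Q.min(0) if len(Q) else 0,Q.max(0) if len(Q) else 0)
# tray & plate from scene/side
for n in['scene','side']:
    f=cam(n); np.savez(n+'1.npz',**f); W=pts(f)
    R=(W[...,0]>.5)&(W[...,0]<.85)&(W[...,1]>-.3)&(W[...,1]<.3)
    m=R&(abs(W[...,2]-.022)<.003)
    Q=W[m]; # floor interior of tray
    for nm,lo,hi in(('platetop',.014,.0195),('floor',.0205,.027),('rim',.036,.046)):
        k,l,st,c=cv2.connectedComponentsWithStats((R&(W[...,2]>lo)&(W[...,2]<hi)).astype(np.uint8))
        for i in range(1,k):
            if st[i,4]>150: Q=W[l==i]; print(n,nm,st[i,4],np.round(c[i]),np.median(Q[:,2]).round(4),cv2.minAreaRect((Q[:,:2]*1000).astype(np.float32)))
E
```

```text
[ 0.45323987 -0.24776093  0.17504386] 0.8219549677760102
980 [ 0.44507385 -0.26872433  0.09500175] [ 0.45861943 -0.23439518  0.12398992]
scene platetop 1871 [284. 219.] 0.017 ((638.9088134765625, 91.75094604492188), (192.3266143798828, 267.7025146484375), 4.673786640167236)
scene floor 887 [233. 208.] 0.0226 ((649.2556762695312, -73.36021423339844), (139.3616485595703, 164.3524932861328), 4.187532901763916)
scene rim 193 [227. 224.] 0.04 ((703.0768432617188, -72.3058853149414), (187.10797119140625, 123.61968994140625), 83.70401000976562)
scene rim 318 [165. 220.] 0.0427 ((759.31982421875, -290.8199462890625), (106.02298736572266, 69.53074645996094), 38.435218811035156)
side platetop 1936 [247. 239.] 0.0183 ((635.6239624023438, 116.93159484863281), (190.48309326171875, 217.53822326660156), 4.424320220947266)
side floor 1388 [247. 185.] 0.0235 ((655.85693359375, -86.69384002685547), (146.0392608642578, 153.5864715576172), 4.103037357330322)
side rim 242 [235. 173.] 0.0415 ((688.7544555664062, -118.72775268554688), (216.67343139648438, 111.02143859863281), 40.511444091796875)
side rim 225 [258. 195.] 0.0413 ((620.5723266601562, -22.273300170898438), (209.553466796875, 104.58943176269531), 36.55901336669922)
```

Selector is upright (paddle centre x=0.452 over the pivot). Next is bottle A.

>>> send_rows --steps '[{"translation":[0,1,-1],"delta_rot":[0,0,-0.14],"jaw":7},{"translation":[-1,3,-2],"delta_rot":[0,0,-0.28],"jaw":7},{"translation":[-1.5,6,-2.5],"delta_rot":[0,0,-0.42],"jaw":7},{"translation":[-2,9,-2.5],"delta_rot":[0,0,-0.56],"jaw":7},{"translation":[-2.5,12,-2.5],"delta_rot":[0,0,-0.7],"jaw":7},{"translation":[-3,14.5,-2.5],"delta_rot":[0,0,-0.84],"jaw":7},{"translation":[-3.7,16.5,-2.5],"delta_rot":[0,0,-0.98],"jaw":7},{"translation":[-4.2,17.7,-2.5],"delta_rot":[0,0,-1.12],"jaw":7}]'

```text
time: 3.55
tool_pos: [0.6298, -0.3014, 0.2]
tool_rot: [-0.001, 0.25, 0.968, 0.0]
contact_force: [0.9, 0.7, 0.2]
gripper_width: 0.822
grasp_force: 0.0
```

>>> send_rows --steps '[{"translation":[0,0,0],"delta_rot":[0,0,-0.14],"jaw":7},{"translation":[0,0,0],"delta_rot":[0,0,-0.28],"jaw":7},{"translation":[0,0,0],"delta_rot":[0,0,-0.42],"jaw":7},{"translation":[0,0,0],"delta_rot":[0,0,-0.55],"jaw":7},{"translation":[0,0,0],"delta_rot":[0,0,-0.59],"jaw":7},{"translation":[0,0,0],"delta_rot":[0,0,-0.59],"jaw":7},{"translation":[0,0,0],"delta_rot":[0,0,-0.59],"jaw":7},{"translation":[0,0,0],"delta_rot":[0,0,-0.59],"jaw":7}]'

```text
time: 4.35
tool_pos: [0.6289, -0.3014, 0.2015]
tool_rot: [-0.0, -0.039, 0.999, 0.0]
contact_force: [0.1, -0.9, 0.2]
gripper_width: 0.816
grasp_force: 0.0
```

```bash
cat >> det.py <<'E'
def rel(p,yaw=None):
    "tool-frame shift (cm) to world point p (TCP), and rz to bring tool x to world yaw (mod pi)"
    s=state(); R=quatR(s['tool_rot']); d=(R.T@(np.array(p)-s['tool_pos']))*100
    cur=np.arctan2(R[1,0],R[0,0]); rz=None
    if yaw is not None: rz=-((yaw-cur+np.pi/2)%np.pi-np.pi/2)
    print('at',s['tool_pos'].round(4),'yaw',cur.round(3),'w',round(s['gripper_width'],3),'shift',d.round(2),'rz',rz)
E
python3 - <<'E'
from det import *
f=cam('wrist'); cv2.imwrite('pics/w2.png',f['pixels']); np.savez('w2.npz',**f)
amber(f)
rel([.627,-.302,.04],.08)
f=load('scene1.npz'); W=pts(f)
for nm,u,v in(('tub',312,241),('spray',392,235),('pump',135,160),('glass',218,265)):
    print(nm,W[v-3:v+4,u-3:u+4].reshape(-1,3).mean(0).round(3))
E
```

```text
[250. 168.] 1280 [ 0.615 -0.308  0.046] ((623.5936889648438, -307.8150939941406), (56.72169876098633, 29.413198471069336), 2.7522666454315186)
[248. 273.] 2243 [ 0.736 -0.301  0.041] ((753.3800659179688, -295.6912841796875), (105.81555938720703, 67.19375610351562), 38.29814147949219)
[ 51. 269.] 2344 [ 0.744 -0.516  0.046] ((745.4129028320312, -510.7398681640625), (126.82185363769531, 3.0322322845458984), 72.75323486328125)
[219. 267.] 20 [ 0.729 -0.334  0.044] ((729.9244995117188, -334.3875732421875), (7.212250232696533, 8.802336692810059), 49.07386016845703)
[279. 296.] 43 [ 0.761 -0.264  0.044] ((762.2431030273438, -264.55975341796875), (10.015085220336914, 16.862979888916016), 59.51874542236328)
[282. 307.] 37 [ 0.775 -0.259  0.044] ((775.1590576171875, -259.1410827636719), (19.803043365478516, 7.765743732452393), 69.70733642578125)
[268. 309.] 22 [ 0.779 -0.275  0.044] ((778.9464721679688, -275.1399230957031), (13.209514617919922, 8.403841018676758), 85.96484375)
[262. 319.] 70 [ 0.793 -0.281  0.044] ((793.2734375, -283.5625), (32.3469123840332, 13.27792739868164), 61.36140823364258)
[278. 314.] 58 [ 0.784 -0.263  0.044] ((786.4932250976562, -260.99566650390625), (22.967403411865234, 14.020980834960938), 71.81187438964844)
[254. 322.] 35 [ 0.798 -0.29   0.044] ((798.0241088867188, -291.2192687988281), (13.251941680908203, 8.713231086730957), 44.37593078613281)
[256. 330.] 42 [ 0.809 -0.287  0.044] ((809.6043701171875, -287.03887939453125), (17.283302307128906, 7.513228893280029), 84.83771514892578)
at [ 0.629  -0.3014  0.2018] yaw -3.063 w 0.82 shift [ 0.19 -0.05 16.18] rz -0.001283411760222286
tub [0.753 0.215 0.129]
spray [0.667 0.449 0.131]
pump [ 0.618 -0.43   0.125]
glass [ 0.897 -0.04   0.109]
```

View pics/w2.png

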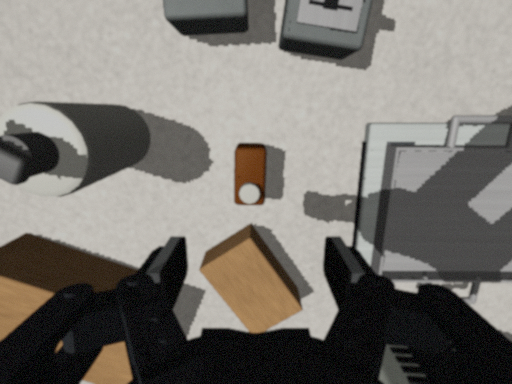

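Wrist view: bottle A is at (250,173), upright with its cap end toward +x. It lies between the finger directions and clear of the carton at (250,280).

>>> send_rows --steps '[{"translation":[0.3,-0.3,3],"delta_rot":[0,0,0],"jaw":7},{"translation":[0.3,-0.3,7],"delta_rot":[0,0,0],"jaw":7},{"translation":[0.3,-0.3,11],"delta_rot":[0,0,0],"jaw":7},{"translation":[0.3,-0.3,14],"delta_rot":[0,0,0],"jaw":7},{"translation":[0.3,-0.3,15.8],"delta_rot":[0,0,0],"jaw":7},{"translation":[0.3,-0.3,16.2],"delta_rot":[0,0,0],"jaw":7},{"translation":[0.3,-0.3,16.2],"delta_rot":[0,0,0],"jaw":5},{"translation":[0.3,-0.3,16.2],"delta_rot":[0,0,0],"jaw":2.6}]'

```text
time: 5.2
tool_pos: [0.6278, -0.3056, 0.0428]
tool_rot: [0.002, -0.04, 0.999, -0.001]
contact_force: [0.7, -0.3, 0.9]
gripper_width: 0.488
grasp_force: 0.0
```

>>> send_rows --steps '[{"translation":[0,0,0],"delta_rot":[0,0,0],"jaw":2.6},{"translation":[0,0,0],"delta_rot":[0,0,0],"jaw":2.6},{"translation":[0,0,0],"delta_rot":[0,0,0],"jaw":2.6},{"translation":[0,0,0],"delta_rot":[0,0,0],"jaw":2.6},{"translation":[0,0,-1],"delta_rot":[0,0,0],"jaw":2.6},{"translation":[0,0,-4],"delta_rot":[0,0,0],"jaw":2.6},{"translation":[0,0,-8],"delta_rot":[0,0,0],"jaw":2.6},{"translation":[0,0,-12],"delta_rot":[0,0,0],"jaw":2.6}]'

```text
time: 6.0
tool_pos: [0.6255, -0.3042, 0.1608]
tool_rot: [-0.001, -0.04, 0.999, 0.001]
contact_force: [1.2, 0.4, -1.4]
gripper_width: 0.364
grasp_force: 59.2
```

```bash
python3 - <<'E'
from det import *
s=state(); print(s['grasp_force'])
# tray estimate from w2, scene1
f=load('w2.npz'); W=pts(f)
R=(W[...,0]>.5)&(W[...,0]<.8)&(W[...,1]>-.25)&(W[...,1]<.3)
for nm,lo,hi in(('floor',.019,.029),('rim',.039,.048)):
    Q=W[R&(W[...,2]>lo)&(W[...,2]<hi)]; print(nm,len(Q),cv2.minAreaRect((Q[:,:2]*1000).astype(np.float32)))
c=np.array([.654,-.077]); a=np.radians(4.3); r=np.array([[np.cos(a),-np.sin(a)],[np.sin(a),np.cos(a)]])
for sl in((-.036,-.045),(.036,-.045),(.036,.045),(-.036,.045)):
    p=c+r@np.array(sl); print(sl,p.round(4)); rel([*p,.2],a)
E
```

```text
59.21318292617798
floor 15640 ((617.7391357421875, -145.6026611328125), (270.82537841796875, 264.2998352050781), 12.494396209716797)
rim 1935 ((645.322021484375, -126.6120376586914), (246.2933349609375, 286.2129821777344), 89.90766906738281)
(-0.036, -0.045) [ 0.6215 -0.1246]
at [ 0.6255 -0.3042  0.1608] yaw -3.062 w 0.364 shift [-1.01 17.94 -3.9 ] rz 0.004210738646500012
(0.036, -0.045) [ 0.6933 -0.1192]
at [ 0.6255 -0.3042  0.1608] yaw -3.062 w 0.364 shift [-8.21 17.91 -3.91] rz 0.004210738646500012
(0.036, 0.045) [ 0.6865 -0.0294]
at [ 0.6255 -0.3042  0.1608] yaw -3.062 w 0.364 shift [-8.25 26.91 -3.9 ] rz 0.004210738646500012
(-0.036, 0.045) [ 0.6147 -0.0348]
at [ 0.6255 -0.3042  0.1608] yaw -3.062 w 0.364 shift [-1.05 26.94 -3.88] rz 0.004210738646500012
```

>>> send_rows --steps '[{"translation":[-1,2,0],"delta_rot":[0,0,0],"jaw":2.6},{"translation":[-2.3,5,0],"delta_rot":[0,0,0],"jaw":2.6},{"translation":[-3.7,8,0],"delta_rot":[0,0,0],"jaw":2.6},{"translation":[-5,11,0],"delta_rot":[0,0,0],"jaw":2.6},{"translation":[-6.5,14,0],"delta_rot":[0,0,0],"jaw":2.6},{"translation":[-7.6,16.5,0],"delta_rot":[0,0,0],"jaw":2.6},{"translation":[-8.2,17.9,0],"delta_rot":[0,0,0],"jaw":2.6},{"translation":[-8.2,17.9,0],"delta_rot":[0,0,0],"jaw":2.6}]'

```text
time: 6.8
tool_pos: [0.6941, -0.118, 0.1602]
tool_rot: [-0.0, -0.041, 0.999, 0.0]
contact_force: [-0.0, -0.4, -0.1]
gripper_width: 0.359
grasp_force: 64.8
```

```bash
python3 - <<'E'
from det import *
f=cam('wrist'); cv2.imwrite('pics/w3.png',f['pixels']); np.savez('w3.npz',**f)
rel([.6933,-.1192,.065],.075); print(state()['grasp_force'])
g=cam('scene'); np.savez('scene2.npz',**g)
W=pts(g); print(amber(g,.02,.2,0).__len__())
im=g['pixels'][150:270,170:340]; cv2.imwrite('pics/s3.png',cv2.resize(im,None,fx=2.3,fy=2.3)); a=cv2.imread('pics/w3.png'); b=cv2.imread('pics/s3.png'); b=cv2.copyMakeBorder(b,0,384-b.shape[0],0,0,0); cv2.imwrite('pics/ws3.png',cv2.resize(np.hstack([a,b]),None,fx=.88,fy=.88))
E
```

```text
at [ 0.6938 -0.1195  0.1602] yaw -3.061 w 0.358 shift [0.04 0.04 9.52] rz 0.005470370397626212
64.81960415840149
8
```

View pics/ws3.png

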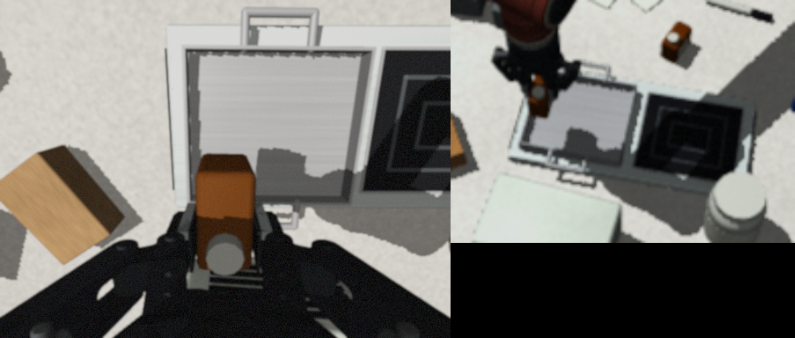

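The left pane shows the bottle gripped over the left end of the tray. The tray's rim corners are at about (211,53), (427,53) and (400,231) in wrist pixels.

```bash
python3 - <<'E'
from det import *
f=load('w3.npz'); f={k:(float(v) if v.ndim==0 else v) for k,v in f.items()}
P=[plane(f,u,v,.042)[:2] for u,v in((211,54),(427,54),(401,231))]
print(np.round(P,4)); print('center',(P[0]/2+P[2]/2) if 0 else None)
print('yaw from top edge',np.arctan2(*(P[0]-P[1])[::-1]), np.linalg.norm(P[1]-P[0]),np.linalg.norm(P[2]-P[1]))
W=pts(f)
R=(W[...,0]>.5)&(W[...,0]<.8)&(W[...,1]>-.25)&(W[...,1]<.05)
# handle near robot: height .03-.045, x<.575
m=R&(W[...,2]>.030)&(W[...,0]<.585)
Q=W[m];print('handle',len(Q),Q.min(0),Q.max(0),np.median(Q,0))
m=R&(W[...,2]>.037)&(W[...,2]<.047)&(W[...,0]>.585)&(W[...,0]<.66)
Q=W[m]; a=.075; r=np.array([[np.cos(a),np.sin(a)],[-np.sin(a),np.cos(a)]])
q=(Q[:,:2]-[.654,-.077])@r.T
h,e=np.histogram(q[:,1],np.arange(-.1,.1,.004)); print([(round(e[i],3),int(n)) for i,n in enumerate(h) if n>20])
m=R&(W[...,2]>.037)&(W[...,2]<.047); q=(W[m][:,:2]-[.654,-.077])@r.T; q=q[abs(q[:,1])<.06]
h,e=np.histogram(q[:,0],np.arange(-.12,.0,.004)); print([(round(e[i],3),int(n)) for i,n in enumerate(h) if n>20])
E
```

```text
[[ 0.5866 -0.1617]
 [ 0.573   0.0047]
 [ 0.7204  0.0172]]
center None
yaw from top edge -1.4890774086727945 0.1669484697817869 0.14795741594546577
handle 3125 [ 0.54543503 -0.16507297  0.03000122] [0.58499509 0.00689279 0.04341314] [ 0.57279115 -0.07440447  0.03968169]
[(np.float64(-0.084), 402), (np.float64(-0.08), 46), (np.float64(0.084), 455), (np.float64(0.088), 108)]
[(np.float64(-0.108), 225), (np.float64(-0.104), 544), (np.float64(-0.1), 281), (np.float64(-0.096), 117), (np.float64(-0.092), 115), (np.float64(-0.088), 113), (np.float64(-0.084), 107), (np.float64(-0.08), 111), (np.float64(-0.076), 793)]
```

>>> send_rows --steps '[{"translation":[0,0.2,2],"delta_rot":[0,0,0],"jaw":2.6},{"translation":[0,0.2,5],"delta_rot":[0,0,0],"jaw":2.6},{"translation":[0,0.2,7.5],"delta_rot":[0,0,0],"jaw":2.6},{"translation":[0,0.2,8.8],"delta_rot":[0,0,0],"jaw":2.6},{"translation":[0,0.2,9.4],"delta_rot":[0,0,0],"jaw":2.6},{"translation":[0,0.2,9.6],"delta_rot":[0,0,0],"jaw":2.6},{"translation":[0,0.2,9.7],"delta_rot":[0,0,0],"jaw":2.6},{"translation":[0,0.2,9.7],"delta_rot":[0,0,0],"jaw":2.6}]'

```text
time: 7.7
tool_pos: [0.6945, -0.1189, 0.0654]
tool_rot: [0.001, -0.039, 0.999, -0.001]
contact_force: [-5.0, -0.3, 5.7]
gripper_width: 0.356
grasp_force: 65.4
```

>>> send_rows --steps '[{"translation":[0,0,0],"delta_rot":[0,0,0],"jaw":3.5},{"translation":[0,0,0],"delta_rot":[0,0,0],"jaw":4.4},{"translation":[0,0,0],"delta_rot":[0,0,0],"jaw":4.4},{"translation":[0,0,-1],"delta_rot":[0,0,0],"jaw":4.4},{"translation":[0,0,-4],"delta_rot":[0,0,0],"jaw":4.4},{"translation":[0,0,-8],"delta_rot":[0,0,0],"jaw":4.4},{"translation":[0,0,-12],"delta_rot":[0,0,0],"jaw":6},{"translation":[0,0,-13.5],"delta_rot":[0,0,0],"jaw":7}]'

```text
time: 8.5
tool_pos: [0.6963, -0.1183, 0.2053]
tool_rot: [0.005, -0.04, 0.999, -0.001]
contact_force: [1.1, -0.4, 0.8]
gripper_width: 0.815
grasp_force: 0.0
```

```bash
python3 - <<'E'
from det import *
for n in('scene','side'):
    f=cam(n); print(n); amber(f,.02,.1)
rel([.455,.052,.2],np.radians(-17)); rel([.455,.052,.2],0)
E
```

```text
scene
[295.  87.] 541 [0.054 0.009 0.058] ((39.492835998535156, 10.562126159667969), (68.6163101196289, 139.14447021484375), 13.149042129516602)
[281. 169.] 109 [0.462 0.052 0.044] ((455.9461669921875, 51.65074157714844), (29.90878677368164, 63.036041259765625), 72.7510757446289)
[351. 179.] 116 [0.434 0.306 0.044] ((428.8186950683594, 304.83917236328125), (59.69725036621094, 31.381839752197266), 26.93629264831543)
[100. 212.] 1877 [ 0.811 -0.483  0.072] ((846.9617919921875, -476.1458740234375), (84.52500915527344, 192.76185607910156), 13.371829986572266)
[383. 209.] 128 [0.525 0.427 0.044] ((518.6102294921875, 428.4837951660156), (62.003509521484375, 29.842496871948242), 1.3079798221588135)
[162. 217.] 612 [ 0.762 -0.287  0.042] ((757.5637817382812, -289.9490661621094), (109.23509979248047, 65.34699249267578), 38.81247329711914)
[216. 211.] 147 [ 0.699 -0.114  0.064] ((720.3070678710938, -110.64025115966797), (9.773998260498047, 24.000038146972656), 25.51742935180664)
side
[214. 111.] 510 [ 0.824 -0.427  0.065] ((824.27685546875, -407.1710510253906), (10.1430025100708, 83.0254821777
[... 486 characters left out ...]
85240173339844, 22.361295700073242), (21.42833137512207, 98.78914642333984), 20.65947723388672)
[314. 217.] 152 [0.449 0.059 0.045] ((453.4230651855469, 53.73638916015625), (25.779922485351562, 53.51327133178711), 75.46665954589844)
[322. 295.] 255 [0.426 0.311 0.044] ((426.279052734375, 306.3767395019531), (57.90718078613281, 30.672792434692383), 24.173873901367188)
[283. 341.] 272 [0.511 0.434 0.046] ((516.472412109375, 429.4524230957031), (53.107601165771484, 29.071971893310547), 0.1495431363582611)
at [ 0.6958 -0.1182  0.203 ] yaw -3.062 w 0.816 shift [22.65 18.88  0.09] rz 0.3761317775414543
at [ 0.6958 -0.1182  0.203 ] yaw -3.062 w 0.816 shift [22.65 18.88  0.09] rz 0.07942580470241811
```

>>> send_rows --steps '[{"translation":[2,1.7,0],"delta_rot":[0,0,0.05],"jaw":7},{"translation":[5,4.2,0],"delta_rot":[0,0,0.1],"jaw":7},{"translation":[8.5,7.1,0],"delta_rot":[0,0,0.15],"jaw":7},{"translation":[12,10,0],"delta_rot":[0,0,0.2],"jaw":7},{"translation":[15.5,12.9,0],"delta_rot":[0,0,0.25],"jaw":7},{"translation":[19,15.8,0],"delta_rot":[0,0,0.3],"jaw":7},{"translation":[21.5,17.9,0],"delta_rot":[0,0,0.35],"jaw":7},{"translation":[22.65,18.9,0],"delta_rot":[0,0,0.37],"jaw":7}]'

```text
time: 9.4
tool_pos: [0.4496, 0.0541, 0.1951]
tool_rot: [-0.003, 0.145, 0.989, -0.0]
contact_force: [-0.7, -0.2, 0.4]
gripper_width: 0.819
grasp_force: 0.0
```

```bash
python3 - <<'E'
from det import *
f=cam('wrist'); cv2.imwrite('pics/w4.png',f['pixels']); np.savez('w4.npz',**f); amber(f)
rel([.455,.0525,.04],np.radians(-16.5))
E
```

```text
[496.  76.] 1802 [0.417 0.289 0.042] ((423.7803649902344, 288.4777526855469), (25.21774673461914, 59.91888427734375), 88.54734802246094)
[251. 179.] 1300 [0.444 0.051 0.046] ((452.284423828125, 48.7568359375), (29.23100471496582, 54.69575119018555), 73.62539672851562)
at [0.449  0.0547 0.1951] yaw 2.852 w 0.822 shift [-0.72 -0.04 15.51] rz -0.0020299117681217282
```

>>> send_rows --steps '[{"translation":[-0.5,-0.2,3],"delta_rot":[0,0,0],"jaw":7},{"translation":[-0.5,-0.2,7],"delta_rot":[0,0,0],"jaw":7},{"translation":[-0.5,-0.2,11],"delta_rot":[0,0,0],"jaw":7},{"translation":[-0.5,-0.2,14],"delta_rot":[0,0,0],"jaw":7},{"translation":[-0.5,-0.2,15.4],"delta_rot":[0,0,0],"jaw":7},{"translation":[-0.5,-0.2,15.8],"delta_rot":[0,0,0],"jaw":7},{"translation":[-0.5,-0.2,15.8],"delta_rot":[0,0,0],"jaw":5},{"translation":[-0.5,-0.2,15.8],"delta_rot":[0,0,0],"jaw":2.6}]'

```text
time: 10.25
tool_pos: [0.4579, 0.0492, 0.0408]
tool_rot: [0.0, 0.145, 0.989, 0.0]
contact_force: [0.1, -0.1, 0.7]
gripper_width: 0.49
grasp_force: 0.0
```

>>> send_rows --steps '[{"translation":[0,0,0],"delta_rot":[0,0,0],"jaw":2.6},{"translation":[0,0,0],"delta_rot":[0,0,0],"jaw":2.6},{"translation":[0,0,0],"delta_rot":[0,0,0],"jaw":2.6},{"translation":[0,0,0],"delta_rot":[0,0,0],"jaw":2.6},{"translation":[0,0,-1],"delta_rot":[0,0,0],"jaw":2.6},{"translation":[0,0,-4],"delta_rot":[0,0,0],"jaw":2.6},{"translation":[0,0,-8],"delta_rot":[0,0,0],"jaw":2.6},{"translation":[0,0,-12],"delta_rot":[0,0,0],"jaw":2.6}]'

```text
time: 11.05
tool_pos: [0.456, 0.0495, 0.1608]
tool_rot: [-0.001, 0.145, 0.989, -0.0]
contact_force: [0.7, -0.2, -1.0]
gripper_width: 0.362
grasp_force: 59.8
```

```bash
python3 - <<'E'
from det import *
f=cam('scene'); amber(f,.02,.1); cv2.imwrite('pics/s4.png',f['pixels'][100:300,150:450])
f=cam('side'); amber(f,.02,.1)
c=np.array([.654,-.075]); a=.078; r=np.array([[np.cos(a),-np.sin(a)],[np.sin(a),np.cos(a)]])
p=c+r@np.array((-.036,.045)); print(p, state()['grasp_force']); rel([*p,.16],a)
E
```

```text
[351. 179.] 118 [0.434 0.305 0.043] ((427.81195068359375, 304.81036376953125), (61.218135833740234, 30.082887649536133), 23.581361770629883)
[100. 211.] 1879 [ 0.811 -0.483  0.072] ((847.506591796875, -475.997314453125), (82.25694274902344, 187.62124633789062), 13.787338256835938)
[383. 209.] 127 [0.525 0.428 0.043] ((519.1709594726562, 428.15618896484375), (62.291744232177734, 30.388832092285156), 1.8081413507461548)
[162. 217.] 619 [ 0.762 -0.287  0.042] ((758.0811767578125, -289.79034423828125), (112.0597915649414, 65.7652359008789), 37.69847869873047)
[216. 211.] 147 [ 0.699 -0.115  0.063] ((720.5307006835938, -111.50211334228516), (6.418306827545166, 24.03584098815918), 15.216020584106445)
[223. 105.] 1135 [ 0.796 -0.466  0.068] ((772.0690307617188, -458.8961486816406), (188.47030639648438, 81.89558410644531), 43.64922332763672)
[226. 141.] 509 [ 0.754 -0.28   0.042] ((755.5875244140625, -289.7812805175781), (106.33557891845703, 70.28538513183594), 36.77548599243164)
[239. 168.] 129 [ 0.685 -0.11   0.065] ((689.5327758789062, -105.74256134033203), (53.502403259277344, 6.158763885498047), 2.615885019302368)
[466. 220.] 858 [0.034 0.047 0.055] ((35.84331130981445, 35.39881896972656), (45.75082015991211, 130.08383178710938), 46.15410232543945)
[323. 295.] 245 [0.424 0.311 0.045] ((426.29931640625, 306.3220520019531), (57.16189193725586, 29.09777069091797), 29.17522430419922)
[283. 341.] 272 [0.511 0.434 0.046] ((516.7354125976562, 429.7848205566406), (52.44274139404297, 28.380863189697266), 2.947273015975952)
[ 0.61460301 -0.03294197] 59.87319052219391
at [0.4608 0.0492 0.1671] yaw 2.851 w 0.364 shift [-17.08  -3.46   0.9 ] rz -0.36866936570411024
```

>>> send_rows --steps '[{"translation":[-1.5,-0.3,0],"delta_rot":[0,0,-0.05],"jaw":2.6},{"translation":[-4,-0.8,0],"delta_rot":[0,0,-0.1],"jaw":2.6},{"translation":[-7,-1.4,0],"delta_rot":[0,0,-0.15],"jaw":2.6},{"translation":[-10,-2,0],"delta_rot":[0,0,-0.2],"jaw":2.6},{"translation":[-13,-2.6,0],"delta_rot":[0,0,-0.26],"jaw":2.6},{"translation":[-15.5,-3.1,0],"delta_rot":[0,0,-0.32],"jaw":2.6},{"translation":[-17.1,-3.5,0],"delta_rot":[0,0,-0.37],"jaw":2.6},{"translation":[-17.1,-3.5,0],"delta_rot":[0,0,-0.37],"jaw":2.6}]'

```text
time: 11.95
tool_pos: [0.6115, -0.0341, 0.159]
tool_rot: [-0.001, -0.039, 0.999, 0.0]
contact_force: [-1.7, 0.2, -0.8]
gripper_width: 0.36
grasp_force: 59.8
```

```bash
python3 - <<'E'
from det import *
rel([.6146,-.033,.064],.078); f=cam('wrist'); cv2.imwrite('pics/w5.png',f['pixels']); np.savez('w5.npz',**f)
rel([.6146,-.033,.064],.078);print(state()['grasp_force'])
W=pts(f); hsv=cv2.cvtColor(f['pixels'],cv2.COLOR_BGR2HSV); m=(hsv[...,0]<20)&(hsv[...,1]>120)&(W[...,0]>.56)&(W[...,0]<.67)&(abs(W[...,1]+.033)<.04)&(W[...,2]>.1)
Q=W[m]; T=Q[Q[:,2]>np.percentile(Q[:,2],90)-.01]; print(len(Q),np.percentile(Q,[2,50,98],axis=0).round(3),cv2.minAreaRect((T[:,:2]*1000).astype(np.float32)))
E
```

```text
at [ 0.6115 -0.0341  0.159 ] yaw -3.064 w 0.36 shift [-0.34  0.08  9.5 ] rz 7.651388390783609e-05
at [ 0.6105 -0.0334  0.1589] yaw -3.064 w 0.363 shift [-0.44  0.    9.49] rz -0.0003563895272762352
59.82388436794281
6992 [[ 0.578 -0.051  0.132]
 [ 0.595 -0.036  0.164]
 [ 0.63  -0.019  0.231]] ((605.8233032226562, -29.95720672607422), (66.70939636230469, 66.19715118408203), 42.98603057861328)
```

>>> send_rows --steps '[{"translation":[-0.3,0,2],"delta_rot":[0,0,0],"jaw":2.6},{"translation":[-0.4,0,5],"delta_rot":[0,0,0],"jaw":2.6},{"translation":[-0.4,0,7.5],"delta_rot":[0,0,0],"jaw":2.6},{"translation":[-0.4,0,8.8],"delta_rot":[0,0,0],"jaw":2.6},{"translation":[-0.4,0,9.3],"delta_rot":[0,0,0],"jaw":2.6},{"translation":[-0.4,0,9.5],"delta_rot":[0,0,0],"jaw":2.6},{"translation":[-0.4,0,9.6],"delta_rot":[0,0,0],"jaw":2.6},{"translation":[-0.4,0,9.6],"delta_rot":[0,0,0],"jaw":2.6}]'

```text
time: 12.8
tool_pos: [0.6156, -0.033, 0.0654]
tool_rot: [0.001, -0.04, 0.999, -0.0]
contact_force: [-0.4, 0.4, -0.9]
gripper_width: 0.361
grasp_force: 59.9
```

>>> send_rows --steps '[{"translation":[0,0,0],"delta_rot":[0,0,0],"jaw":3.5},{"translation":[0,0,0],"delta_rot":[0,0,0],"jaw":4.4},{"translation":[0,0,0],"delta_rot":[0,0,0],"jaw":4.4},{"translation":[0,0,-1],"delta_rot":[0,0,0],"jaw":4.4},{"translation":[0,0,-4],"delta_rot":[0,0,0],"jaw":4.4},{"translation":[0,0,-8],"delta_rot":[0,0,0],"jaw":4.4},{"translation":[0,0,-12],"delta_rot":[0,0,0],"jaw":6},{"translation":[0,0,-13.4],"delta_rot":[0,0,0],"jaw":7}]'

```text
time: 13.6
tool_pos: [0.6176, -0.0333, 0.2051]
tool_rot: [0.005, -0.04, 0.999, -0.001]
contact_force: [0.6, -0.6, 0.7]
gripper_width: 0.815
grasp_force: 0.0
```

```bash
python3 - <<'E'
from det import *
f=cam('scene'); amber(f,.02,.1)
rel([.428,.3055,.2],np.radians(25.5))
E
```

```text
[299.  88.] 379 [0.056 0.029 0.058] ((42.02720260620117, 36.55329895019531), (38.87645721435547, 123.13505554199219), 41.047218322753906)
[351. 179.] 113 [0.434 0.305 0.043] ((427.9956359863281, 305.4324035644531), (59.681697845458984, 31.836856842041016), 24.70775604248047)
[100. 211.] 1879 [ 0.811 -0.483  0.072] ((847.5126953125, -476.5325927734375), (84.52854919433594, 190.5458984375), 13.44694995880127)
[248. 197.] 135 [ 0.62  -0.028  0.063] ((619.306396484375, -18.42463493347168), (21.86860466003418, 59.792381286621094), 69.69322967529297)
[383. 209.] 127 [0.525 0.427 0.044] ((518.041259765625, 428.2188720703125), (63.3771858215332, 30.710844039916992), 1.4256285429000854)
[162. 217.] 612 [ 0.762 -0.287  0.042] ((757.1801147460938, -290.5618896484375), (109.4952163696289, 64.99270629882812), 38.450923919677734)
[216. 211.] 148 [ 0.699 -0.115  0.063] ((721.097900390625, -111.1695327758789), (7.619781494140625, 23.86077117919922), 17.52422332763672)
at [ 0.618  -0.0334  0.2057] yaw -3.062 w 0.818 shift [16.26 35.29  0.31] rz -0.36577721804113317
```

>>> send_rows --steps '[{"translation":[1.5,3.2,0],"delta_rot":[0,0,0],"jaw":7},{"translation":[3.4,7.3,0],"delta_rot":[0,0,0],"jaw":7},{"translation":[5.4,11.6,0],"delta_rot":[0,0,0],"jaw":7},{"translation":[7.4,16,0],"delta_rot":[0,0,0],"jaw":7},{"translation":[9.4,20.3,0],"delta_rot":[0,0,0],"jaw":7},{"translation":[11.4,24.6,0],"delta_rot":[0,0,0],"jaw":7},{"translation":[13.2,28.5,0],"delta_rot":[0,0,0],"jaw":7},{"translation":[14.5,31.5,0],"delta_rot":[0,0,0],"jaw":7}]'

```text
time: 14.45
tool_pos: [0.4433, 0.2711, 0.1968]
tool_rot: [-0.001, -0.04, 0.999, -0.0]
contact_force: [-0.0, 0.3, 0.0]
gripper_width: 0.823
grasp_force: 0.0
```

>>> send_rows --steps '[{"translation":[1,2.2,0],"delta_rot":[0,0,-0.1],"jaw":7},{"translation":[1.6,3.5,0],"delta_rot":[0,0,-0.2],"jaw":7},{"translation":[1.6,3.7,0],"delta_rot":[0,0,-0.3],"jaw":7},{"translation":[1.6,3.7,0],"delta_rot":[0,0,-0.36],"jaw":7},{"translation":[1.6,3.7,0],"delta_rot":[0,0,-0.36],"jaw":7},{"translation":[1.6,3.7,0],"delta_rot":[0,0,-0.36],"jaw":7},{"translation":[1.6,3.7,0],"delta_rot":[0,0,-0.36],"jaw":7},{"translation":[1.6,3.7,0],"delta_rot":[0,0,-0.36],"jaw":7}]'

```text
time: 15.25
tool_pos: [0.4267, 0.305, 0.1981]
tool_rot: [-0.0, -0.217, 0.976, -0.0]
contact_force: [0.2, 0.3, 0.3]
gripper_width: 0.823
grasp_force: 0.0
```

```bash
python3 - <<'E'
from det import *
f=cam('wrist'); cv2.imwrite('pics/w6.png',f['pixels']); np.savez('w6.npz',**f); amber(f)
rel([.428,.3055,.04],np.radians(25.5))
E
```

```text
[255. 171.] 1324 [0.417 0.299 0.046] ((424.2674560546875, 302.2672119140625), (56.35387420654297, 29.716659545898438), 27.050859451293945)
[316. 290.] 893 [0.511 0.418 0.043] ((515.113037109375, 424.96282958984375), (55.52023696899414, 28.708606719970703), 1.812034010887146)
at [0.4268 0.305  0.1982] yaw -2.703 w 0.82 shift [-1.400e-01 -1.000e-02  1.582e+01] rz -0.006605528494119106
```

View pics/w6.png

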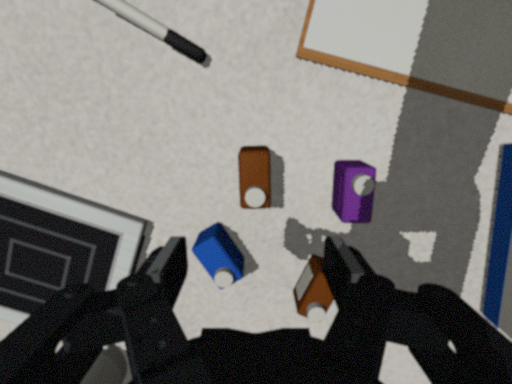

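The wrist view shows bottle C at (255,177). Purple at (354,190) and blue at (220,255) are both outside the finger sweep, so I'll grasp.

>>> send_rows --steps '[{"translation":[0,-0.1,3],"delta_rot":[0,0,0],"jaw":6.5},{"translation":[0,-0.1,7],"delta_rot":[0,0,0],"jaw":6},{"translation":[0,-0.1,11],"delta_rot":[0,0,0],"jaw":6},{"translation":[0,-0.1,14],"delta_rot":[0,0,0],"jaw":6},{"translation":[0,-0.1,15.4],"delta_rot":[0,0,0],"jaw":6},{"translation":[0,-0.1,15.8],"delta_rot":[0,0,0],"jaw":6},{"translation":[0,-0.1,15.8],"delta_rot":[0,0,0],"jaw":5},{"translation":[0,-0.1,15.8],"delta_rot":[0,0,0],"jaw":2.6}]'

```text
time: 16.1
tool_pos: [0.4286, 0.3051, 0.0424]
tool_rot: [0.002, -0.218, 0.976, 0.0]
contact_force: [0.5, -0.5, 0.4]
gripper_width: 0.428
grasp_force: 0.0
```

>>> send_rows --steps '[{"translation":[0,0,0],"delta_rot":[0,0,0],"jaw":2.6},{"translation":[0,0,0],"delta_rot":[0,0,0],"jaw":2.6},{"translation":[0,0,0],"delta_rot":[0,0,0],"jaw":2.6},{"translation":[0,0,-1],"delta_rot":[0,0,0],"jaw":2.6},{"translation":[0,0,-4],"delta_rot":[0,0,0],"jaw":2.6},{"translation":[0,0,-8],"delta_rot":[0,0,0],"jaw":2.6},{"translation":[0,0,-11],"delta_rot":[0,0,0],"jaw":2.6},{"translation":[0,0,-12],"delta_rot":[0,0,0],"jaw":2.6}]'

```text
time: 16.9
tool_pos: [0.4288, 0.3052, 0.1648]
tool_rot: [0.003, -0.218, 0.976, 0.001]
contact_force: [0.5, 0.1, -0.8]
gripper_width: 0.354
grasp_force: 60.6
```

```bash
python3 - <<'E'
from det import *
c=np.array([.654,-.075]); a=.078; r=np.array([[np.cos(a),-np.sin(a)],[np.sin(a),np.cos(a)]])
for sl in((-.036,-.045),(.036,.045)): p=c+r@np.array(sl);print(p); rel([*p,.16],a)
print(state()['grasp_force'])
E
```

```text
[ 0.6216159  -0.12266833]
at [0.4288 0.3052 0.1648] yaw -2.702 w 0.354 shift [  0.75 -46.93   0.46] rz 0.3612812054505099
[ 0.6863841  -0.02733167]
at [0.4288 0.3052 0.1648] yaw -2.702 w 0.354 shift [ -9.17 -41.05   0.53] rz 0.3612812054505099
60.5575954914093
```

>>> send_rows --steps '[{"translation":[-0.5,-2.5,0],"delta_rot":[0,0,0.05],"jaw":2.6},{"translation":[-1.4,-6.3,0],"delta_rot":[0,0,0.1],"jaw":2.6},{"translation":[-2.3,-10.3,0],"delta_rot":[0,0,0.15],"jaw":2.6},{"translation":[-3.2,-14.3,0],"delta_rot":[0,0,0.2],"jaw":2.6},{"translation":[-4.1,-18.3,0],"delta_rot":[0,0,0.25],"jaw":2.6},{"translation":[-5,-22.3,0],"delta_rot":[0,0,0.3],"jaw":2.6},{"translation":[-5.9,-26.3,0],"delta_rot":[0,0,0.34],"jaw":2.6},{"translation":[-6.7,-30,0],"delta_rot":[0,0,0.36],"jaw":2.6}]'

```text
time: 17.7
tool_pos: [0.6153, 0.0596, 0.1586]
tool_rot: [-0.001, -0.039, 0.999, 0.0]
contact_force: [-0.8, 0.8, -0.1]
gripper_width: 0.359
grasp_force: 60.6
```

```bash
python3 - <<'E'
from det import *
rel([.6864,-.0273,.16],.078)
E
```

```text
at [0.6153 0.0596 0.1586] yaw -3.064 w 0.359 shift [-6.42 -9.22 -0.16] rz -0.00045350679972955277
```

>>> send_rows --steps '[{"translation":[-2,-2.8,0],"delta_rot":[0,0,0],"jaw":2.6},{"translation":[-4,-5.6,0],"delta_rot":[0,0,0],"jaw":2.6},{"translation":[-5.5,-7.7,0],"delta_rot":[0,0,0],"jaw":2.6},{"translation":[-6.2,-8.8,0],"delta_rot":[0,0,0],"jaw":2.6},{"translation":[-6.2,-8.8,0],"delta_rot":[0,0,0],"jaw":2.6},{"translation":[-6.2,-8.8,0],"delta_rot":[0,0,0],"jaw":2.6},{"translation":[-6.2,-8.8,0],"delta_rot":[0,0,0],"jaw":2.6},{"translation":[-6.2,-8.8,0],"delta_rot":[0,0,0],"jaw":2.6}]'

```text
time: 18.5
tool_pos: [0.6835, -0.0204, 0.1603]
tool_rot: [-0.0, -0.04, 0.999, 0.0]
contact_force: [0.5, -0.7, -1.7]
gripper_width: 0.358
grasp_force: 60.6
```

```bash
python3 - <<'E'
from det import *
rel([.6864,-.0273,.065],.078); print(state()['grasp_force'])
f=cam('wrist'); cv2.imwrite('pics/w7.png',f['pixels'])
E
```

```text
at [ 0.6835 -0.0204  0.1603] yaw -3.061 w 0.358 shift [-0.24 -0.71  9.53] rz 0.002530862970536951
60.595139265060425
```

View pics/w7.png

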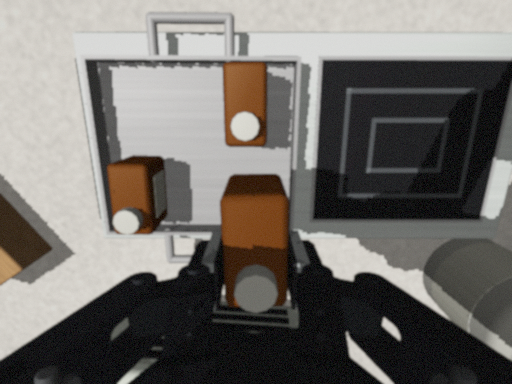

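Bottles A (135,195) and B (245,105) stand upright in the tray. The held bottle C is above the free far-right slot.

>>> send_rows --steps '[{"translation":[-0.3,-0.6,2],"delta_rot":[0,0,0],"jaw":2.6},{"translation":[-0.4,-0.7,5],"delta_rot":[0,0,0],"jaw":2.6},{"translation":[-0.4,-0.7,7.5],"delta_rot":[0,0,0],"jaw":2.6},{"translation":[-0.4,-0.7,8.8],"delta_rot":[0,0,0],"jaw":2.6},{"translation":[-0.4,-0.7,9.3],"delta_rot":[0,0,0],"jaw":2.6},{"translation":[-0.4,-0.7,9.5],"delta_rot":[0,0,0],"jaw":2.6},{"translation":[-0.4,-0.7,9.6],"delta_rot":[0,0,0],"jaw":2.6},{"translation":[-0.4,-0.7,9.6],"delta_rot":[0,0,0],"jaw":2.6}]'

```text
time: 19.35
tool_pos: [0.6893, -0.0283, 0.0651]
tool_rot: [0.001, -0.04, 0.999, -0.0]
contact_force: [-0.2, 0.9, -1.0]
gripper_width: 0.361
grasp_force: 60.6
```

>>> send_rows --steps '[{"translation":[0,0,0],"delta_rot":[0,0,0],"jaw":3.5},{"translation":[0,0,0],"delta_rot":[0,0,0],"jaw":4.4},{"translation":[0,0,0],"delta_rot":[0,0,0],"jaw":4.4},{"translation":[0,0,-1],"delta_rot":[0,0,0],"jaw":4.4},{"translation":[0,0,-4],"delta_rot":[0,0,0],"jaw":4.4},{"translation":[0,0,-8],"delta_rot":[0,0,0],"jaw":4.4},{"translation":[0,0,-12],"delta_rot":[0,0,0],"jaw":6},{"translation":[0,0,-13.4],"delta_rot":[0,0,0],"jaw":7}]'

```text
time: 20.15
tool_pos: [0.6913, -0.0285, 0.2056]
tool_rot: [0.005, -0.04, 0.999, -0.001]
contact_force: [1.1, -0.1, 0.8]
gripper_width: 0.819
grasp_force: 0.0
```

```bash
python3 - <<'E'
from det import *
f=cam('scene'); amber(f,.02,.1); f=cam('side'); amber(f,.02,.1)
rel([.517,.4285,.2],np.radians(1.3))
E
```

```text
[298.  88.] 417 [0.056 0.025 0.057] ((43.702781677246094, 29.835792541503906), (45.03810119628906, 127.37682342529297), 34.32857894897461)
[100. 211.] 1876 [ 0.811 -0.483  0.072] ((847.4094848632812, -476.4933166503906), (82.83274841308594, 191.90640258789062), 12.871477127075195)
[245. 208.] 247 [ 0.663 -0.026  0.063] ((678.8306274414062, -23.069358825683594), (77.32185363769531, 25.702388763427734), 3.6771280765533447)
[383. 209.] 128 [0.525 0.427 0.044] ((517.5469360351562, 428.1127014160156), (61.935752868652344, 30.408113479614258), 1.3031675815582275)
[162. 217.] 615 [ 0.762 -0.287  0.042] ((757.9165649414062, -289.4775085449219), (110.957763671875, 66.54396057128906), 37.82854080200195)
[216. 211.] 148 [ 0.699 -0.114  0.064] ((709.2936401367188, -104.43331909179688), (19.198562622070312, 43.02114486694336), 62.997230529785156)
[242.  96.] 52 [ 0.736 -0.548  0.061] None
[209. 114.] 228 [ 0.842 -0.419  0.055] ((835.3958740234375, -411.3379821777344), (7.546573638916016, 68.85224914550781), 73.62142181396484)
[238. 139.] 131 [ 0.717 -0.297  0.04 ] ((716.0940551757812, -310.606384
[... 300 characters left out ...]
240356445, 5.689635276794434), 5.117501735687256)
[236. 188.] 146 [ 0.68  -0.02   0.066] ((683.7102661132812, -14.656804084777832), (47.887210845947266, 5.0627851486206055), 2.0315566062927246)
[262. 188.] 130 [ 0.605 -0.025  0.066] ((587.228271484375, -21.631103515625), (4.582255840301514, 9.421208381652832), 36.15898895263672)
[462. 219.] 684 [0.044 0.042 0.054] ((47.19975280761719, 32.918540954589844), (34.24557876586914, 117.4537582397461), 36.16625213623047)
[283. 341.] 279 [0.512 0.434 0.046] ((516.4625244140625, 429.6346740722656), (52.68423080444336, 28.424577713012695), 4.943598747253418)
at [ 0.6906 -0.0285  0.203 ] yaw -3.062 w 0.82 shift [13.69 46.93  0.12] rz 0.05656246629203565
```

>>> send_rows --steps '[{"translation":[2,2.5,0],"delta_rot":[0,0,0],"jaw":7},{"translation":[5,6,0],"delta_rot":[0,0,0],"jaw":7},{"translation":[8,9.8,0],"delta_rot":[0,0,0],"jaw":7},{"translation":[10.5,13.8,0],"delta_rot":[0,0,0],"jaw":7},{"translation":[12.5,18,0],"delta_rot":[0,0,0],"jaw":7},{"translation":[13.4,22.3,0],"delta_rot":[0,0,0],"jaw":7},{"translation":[13.5,26.7,0],"delta_rot":[0,0,0],"jaw":7},{"translation":[13.5,31,0],"delta_rot":[0,0,0],"jaw":7}]'

```text
time: 21.05
tool_pos: [0.5275, 0.2713, 0.1957]
tool_rot: [-0.002, -0.04, 0.999, -0.001]
contact_force: [0.9, -0.2, 1.4]
gripper_width: 0.817
grasp_force: 0.0
```

>>> send_rows --steps '[{"translation":[0,4,0],"delta_rot":[0,0,0],"jaw":7},{"translation":[0,8,0],"delta_rot":[0,0,0.02],"jaw":7},{"translation":[0,12,0],"delta_rot":[0,0,0.05],"jaw":7},{"translation":[0,14.8,0],"delta_rot":[0,0,0.05],"jaw":7},{"translation":[0,15.8,0],"delta_rot":[0,0,0.05],"jaw":7},{"translation":[0,15.8,0],"delta_rot":[0,0,0.05],"jaw":7},{"translation":[0,15.8,0],"delta_rot":[0,0,0.05],"jaw":7},{"translation":[0,15.8,0],"delta_rot":[0,0,0.05],"jaw":7}]'

```text
time: 21.85
tool_pos: [0.5172, 0.4262, 0.1977]
tool_rot: [-0.0, -0.014, 1.0, -0.0]
contact_force: [-0.3, -1.0, -0.1]
gripper_width: 0.816
grasp_force: 0.0
```

```bash
python3 - <<'E'
from det import *
f=cam('wrist'); amber(f)
rel([.517,.4285,.04],np.radians(1.3))
E
```

```text
[256. 173.] 1314 [0.507 0.426 0.046] ((515.6759033203125, 426.5226745605469), (56.44190216064453, 29.344194412231445), 2.324423313140869)
at [0.5174 0.4263 0.1981] yaw -3.114 w 0.823 shift [ 0.03  0.23 15.8 ] rz 0.004907762093410817
```

>>> send_rows --steps '[{"translation":[0,0,3],"delta_rot":[0,0,0],"jaw":6.5},{"translation":[0,0,7],"delta_rot":[0,0,0],"jaw":6},{"translation":[0,0,11],"delta_rot":[0,0,0],"jaw":6},{"translation":[0,0,14],"delta_rot":[0,0,0],"jaw":6},{"translation":[0,0,15.4],"delta_rot":[0,0,0],"jaw":6},{"translation":[0,0,15.8],"delta_rot":[0,0,0],"jaw":6},{"translation":[0,0,15.8],"delta_rot":[0,0,0],"jaw":5},{"translation":[0,0,15.8],"delta_rot":[0,0,0],"jaw":2.6}]'

```text
time: 22.7
tool_pos: [0.5186, 0.4284, 0.0429]
tool_rot: [0.002, -0.014, 1.0, 0.001]
contact_force: [-0.2, 0.2, -1.0]
gripper_width: 0.431
grasp_force: 0.0
```

>>> send_rows --steps '[{"translation":[0,0,0],"delta_rot":[0,0,0],"jaw":2.6},{"translation":[0,0,0],"delta_rot":[0,0,0],"jaw":2.6},{"translation":[0,0,0],"delta_rot":[0,0,0],"jaw":2.6},{"translation":[0,0,-1],"delta_rot":[0,0,0],"jaw":2.6},{"translation":[0,0,-4],"delta_rot":[0,0,0],"jaw":2.6},{"translation":[0,0,-8],"delta_rot":[0,0,0],"jaw":2.6},{"translation":[0,0,-11],"delta_rot":[0,0,0],"jaw":2.6},{"translation":[0,0,-12],"delta_rot":[0,0,0],"jaw":2.6}]'

```text
time: 23.5
tool_pos: [0.5187, 0.429, 0.1656]
tool_rot: [0.003, -0.015, 1.0, 0.002]
contact_force: [-0.4, 1.4, -0.3]
gripper_width: 0.359
grasp_force: 59.6
```

>>> send_rows --steps '[{"translation":[0,-2.5,0],"delta_rot":[0,0,0],"jaw":2.6},{"translation":[0,-6,0],"delta_rot":[0,0,0],"jaw":2.6},{"translation":[-0.5,-10,0],"delta_rot":[0,0,0],"jaw":2.6},{"translation":[-1.5,-14,0],"delta_rot":[0,0,0],"jaw":2.6},{"translation":[-2.5,-18,0],"delta_rot":[0,0,0],"jaw":2.6},{"translation":[-3.5,-22,0],"delta_rot":[0,0,0],"jaw":2.6},{"translation":[-4.5,-26,0],"delta_rot":[0,0,-0.02],"jaw":2.6},{"translation":[-5.5,-30,0],"delta_rot":[0,0,-0.05],"jaw":2.6}]'

```text
time: 24.3
tool_pos: [0.58, 0.1277, 0.1588]
tool_rot: [-0.001, -0.04, 0.999, 0.0]
contact_force: [1.2, 0.9, -1.6]
gripper_width: 0.364
grasp_force: 59.6
```

```bash
python3 - <<'E'
from det import *
print(state()['grasp_force']);rel([.6216,-.1227,.16],.078)
E
```

```text
59.64392423629761
at [0.58   0.1277 0.1588] yaw -3.061 w 0.364 shift [ -2.14 -25.3   -0.13] rz 0.0023550904649205506
```

>>> send_rows --steps '[{"translation":[-0.3,-4,0],"delta_rot":[0,0,0],"jaw":2.6},{"translation":[-0.7,-8,0],"delta_rot":[0,0,0],"jaw":2.6},{"translation":[-1,-12,0],"delta_rot":[0,0,0],"jaw":2.6},{"translation":[-1.4,-16,0],"delta_rot":[0,0,0],"jaw":2.6},{"translation":[-1.7,-20,0],"delta_rot":[0,0,0],"jaw":2.6},{"translation":[-2,-23.2,0],"delta_rot":[0,0,0],"jaw":2.6},{"translation":[-2.1,-24.8,0],"delta_rot":[0,0,0],"jaw":2.6},{"translation":[-2.1,-24.8,0],"delta_rot":[0,0,0],"jaw":2.6}]'

```text
time: 25.1
tool_pos: [0.6208, -0.1176, 0.1591]
tool_rot: [-0.001, -0.038, 0.999, 0.0]
contact_force: [-0.2, 0.3, -0.5]
gripper_width: 0.356
grasp_force: 59.7
```

```bash
python3 - <<'E'
from det import *
f=cam('wrist'); cv2.imwrite('pics/w8.png',f['pixels'])
print(state()['grasp_force']);rel([.6216,-.1227,.0645],.078)
E
```

```text
59.7127228975296
at [ 0.6208 -0.1161  0.1592] yaw -3.064 w 0.358 shift [-0.05 -0.68  9.47] rz 1.1794984654756036e-05
```

View pics/w8.png

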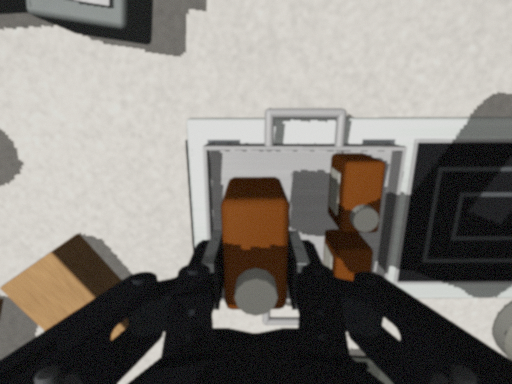

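The held bottle D is over the empty near-left slot. B (358,190) and C (350,255) stand on the right.

>>> send_rows --steps '[{"translation":[0,-0.5,2],"delta_rot":[0,0,0],"jaw":2.6},{"translation":[0.1,-0.7,5],"delta_rot":[0,0,0],"jaw":2.6},{"translation":[0.1,-0.7,7.5],"delta_rot":[0,0,0],"jaw":2.6},{"translation":[0.1,-0.7,8.8],"delta_rot":[0,0,0],"jaw":2.6},{"translation":[0.1,-0.7,9.3],"delta_rot":[0,0,0],"jaw":2.6},{"translation":[0.1,-0.7,9.5],"delta_rot":[0,0,0],"jaw":2.6},{"translation":[0.1,-0.7,9.6],"delta_rot":[0,0,0],"jaw":2.6},{"translation":[0.1,-0.7,9.6],"delta_rot":[0,0,0],"jaw":2.6}]'

```text
time: 25.95
tool_pos: [0.6218, -0.1234, 0.0656]
tool_rot: [0.001, -0.04, 0.999, -0.0]
contact_force: [0.3, -0.3, -0.8]
gripper_width: 0.359
grasp_force: 59.7
```

>>> send_rows --steps '[{"translation":[0,0,0],"delta_rot":[0,0,0],"jaw":3.5},{"translation":[0,0,0],"delta_rot":[0,0,0],"jaw":4.4},{"translation":[0,0,0],"delta_rot":[0,0,0],"jaw":4.4},{"translation":[0,0,-1],"delta_rot":[0,0,0],"jaw":4.4},{"translation":[0,0,-4],"delta_rot":[0,0,0],"jaw":4.4},{"translation":[0,0,-8],"delta_rot":[0,0,0],"jaw":4.4},{"translation":[0,0,-12],"delta_rot":[0,0,0],"jaw":6},{"translation":[0,0,-13.4],"delta_rot":[0,0,0],"jaw":7}]'

```text
time: 26.75
tool_pos: [0.6234, -0.124, 0.2052]
tool_rot: [0.005, -0.04, 0.999, -0.002]
contact_force: [0.5, 0.3, 1.1]
gripper_width: 0.814
grasp_force: 0.0
```

```bash
python3 - <<'E'
from det import *
f=cam('scene'); g=cam('side'); np.savez('scene3.npz',**f); np.savez('side3.npz',**g)
amber(f,.02,.1)
cv2.imwrite('pics/ss.png',cv2.resize(np.hstack([cv2.resize(f['pixels'][120:300,150:450],None,fx=1.7,fy=1.7),cv2.resize(g['pixels'][100:280,180:360],None,fx=1.7,fy=1.7)]),None,fx=.97,fy=.97))
c=np.array([.654,-.075]); a=.078; r=np.array([[np.cos(a),-np.sin(a)],[np.sin(a),np.cos(a)]])
p=c+r@[0,-.115]; print(p); rel([*p,.15],a+np.pi/2)
E
```

```text
[295.  87.] 538 [0.054 0.009 0.058] ((39.097862243652344, 9.13165283203125), (74.17362976074219, 139.45164489746094), 11.088563919067383)
[100. 211.] 1881 [ 0.811 -0.483  0.072] ((847.5711669921875, -468.635498046875), (81.82015228271484, 179.05307006835938), 15.772622108459473)
[219. 202.] 280 [ 0.666 -0.116  0.064] ((685.5647583007812, -114.12564849853516), (78.63301849365234, 24.155147552490234), 4.564155578613281)
[245. 207.] 267 [ 0.659 -0.026  0.064] ((678.8804931640625, -22.807037353515625), (78.90663146972656, 26.15241241455078), 3.4345004558563232)
[162. 217.] 615 [ 0.762 -0.287  0.042] ((757.2836303710938, -289.9736633300781), (111.30268096923828, 65.66575622558594), 38.75529861450195)
[ 0.66296091 -0.18965035]
at [ 0.6228 -0.1238  0.2027] yaw -3.062 w 0.819 shift [-3.45 -6.87  5.31] rz -1.5695543011499602
```

View pics/ss.png

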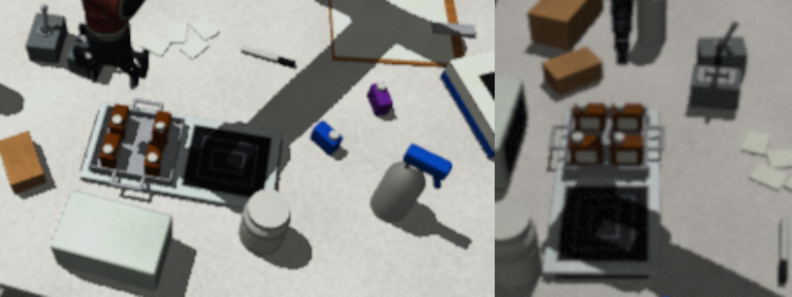

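All four amber bottles stand in the tray, two by two, as both views show. Next I'll measure the heating area and go behind the tray, turned so the open fingers span its -y wall.

```bash
python3 - <<'E'
from det import *
for n in('scene3','side3'):
    f=load(n+'.npz'); f={k:(float(v) if v.ndim==0 else v) for k,v in f.items()}
    W=pts(f); g=f['pixels'].max(2)
    m=((g<75)&(W[...,0]>.54)&(W[...,0]<.74)&(W[...,1]>.015)&(W[...,1]<.22)&(W[...,2]<.03)).astype(np.uint8)
    m=cv2.morphologyEx(m,cv2.MORPH_OPEN,np.ones((3,3)));m=cv2.morphologyEx(m,cv2.MORPH_CLOSE,np.ones((5,5)))
    c=max(cv2.findContours(m,0,2)[0],key=cv2.contourArea)[:,0]
    P=np.array([plane(f,u,v,.018)[:2] for u,v in c])*1000
    print(n,cv2.minAreaRect(P.astype(np.float32)))
    k=(W[...,2]>.012)&(W[...,2]<.021)&(W[...,0]>.5)&(W[...,0]<.8)&(W[...,1]>-.2)&(W[...,1]<.25)&(g>120)
    Q=W[k]; q=(Q[:,:2]-[.64,.02])@np.array([[np.cos(.078),-np.sin(.078)],[np.sin(.078),np.cos(.078)]]); print(np.percentile(q,[.5,99.5],axis=0).round(4))
E
```

```text
scene3 ((642.9232177734375, 119.35073852539062), (188.67263793945312, 177.46302795410156), 3.7141456604003906)
[[-0.0907 -0.1979]
 [ 0.0977  0.202 ]]
side3 ((623.0345458984375, 120.3191909790039), (203.82144165039062, 192.4178466796875), 82.67557525634766)
[[-0.0911 -0.1954]
 [ 0.0981  0.2   ]]
```

>>> send_rows --steps '[{"translation":[-0.4,-0.9,0],"delta_rot":[0,0,0.14],"jaw":8.5},{"translation":[-0.9,-1.8,0],"delta_rot":[0,0,0.28],"jaw":8.5},{"translation":[-1.3,-2.6,0],"delta_rot":[0,0,0.42],"jaw":8.5},{"translation":[-1.8,-3.5,0],"delta_rot":[0,0,0.56],"jaw":8.5},{"translation":[-2.2,-4.5,0],"delta_rot":[0,0,0.7],"jaw":8.5},{"translation":[-2.7,-5.5,0],"delta_rot":[0,0,0.84],"jaw":8.5},{"translation":[-3.1,-6.2,0],"delta_rot":[0,0,0.98],"jaw":8.5},{"translation":[-3.5,-6.9,0],"delta_rot":[0,0,1.12],"jaw":8.5}]'

```text
time: 27.65
tool_pos: [0.6601, -0.1892, 0.1949]
tool_rot: [-0.002, 0.5, 0.866, -0.0]
contact_force: [0.3, 0.6, -0.4]
gripper_width: 0.997
grasp_force: 0.0
```

>>> send_rows --steps '[{"translation":[0,0,0],"delta_rot":[0,0,0.14],"jaw":8.5},{"translation":[0,0,0],"delta_rot":[0,0,0.28],"jaw":8.5},{"translation":[0,0,0],"delta_rot":[0,0,0.4],"jaw":8.5},{"translation":[0,0,0],"delta_rot":[0,0,0.45],"jaw":8.5},{"translation":[0,0,0],"delta_rot":[0,0,0.45],"jaw":8.5},{"translation":[0,0,0],"delta_rot":[0,0,0.45],"jaw":8.5},{"translation":[0,0,0],"delta_rot":[0,0,0.45],"jaw":8.5},{"translation":[0,0,0],"delta_rot":[0,0,0.45],"jaw":8.5}]'

```text
time: 28.45
tool_pos: [0.6611, -0.1892, 0.1979]
tool_rot: [-0.0, 0.678, 0.735, -0.0]
contact_force: [-1.0, 0.3, 0.4]
gripper_width: 0.998
grasp_force: 0.0
```

```bash
python3 - <<'E'
from det import *
f=cam('wrist'); np.savez('w9.npz',**f); cv2.imwrite('pics/w9.png',f['pixels'])
rel([.663,-.192,.034],.078+np.pi/2)
E
```

```text
at [ 0.6612 -0.1892  0.1981] yaw 1.651 w 0.995 shift [-0.29  0.16 16.41] rz 0.0024059440167607526
```

View pics/w9.png

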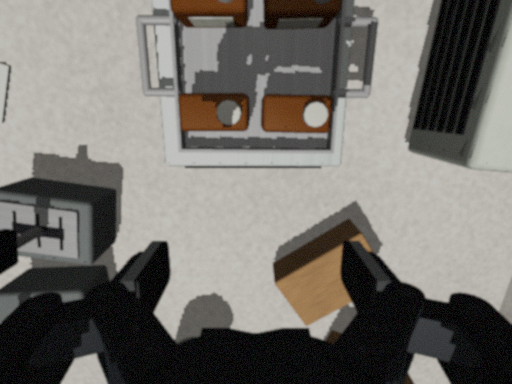

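The tray's near (-y) rim is at about (180,150)–(335,150) in the picture. The selector at (38,230) is still upright, and there is free space to come down behind the tray.

```bash
python3 - <<'E'
from det import *
f=load('w9.npz'); f={k:(float(v) if v.ndim==0 else v) for k,v in f.items()}
W=pts(f); a=.078; Rm=np.array([[np.cos(a),-np.sin(a)],[np.sin(a),np.cos(a)]])
q=np.dstack([(W[...,:2]-[.654,-.075])@Rm, W[...,2]]); 
rim=(abs(q[...,2]-.042)<.004)
for lo,hi in((-.06,-.02),(.02,.06)):
    s=q[rim&(q[...,0]>lo)&(q[...,0]<hi)&(q[...,1]<-.07)]; print('-y rim',lo,np.percentile(s[:,1],[5,50,95]).round(4),len(s))
for sg in(-1,1):
    s=q[rim&(sg*q[...,0]>.06)&(sg*q[...,0]<.085)&(abs(q[...,1]+.03)<.02)] ; print('x rim',sg,len(s),np.percentile(s[:,0],[5,50,95]).round(4))
    p=q[(abs(q[...,2]-.018)<.004)&(sg*q[...,0]>.078)&(sg*q[...,0]<.12)&(q[...,1]<-.065)&(q[...,1]>-.085)]; 
    if len(p): print('plate edge',np.percentile(p[:,0],[1,99]).round(4))
p=q[(abs(q[...,2]-.018)<.004)&(abs(q[...,0])<.07)&(q[...,1]<-.08)]; print('plate -y',np.percentile(p[:,1],[1,99]).round(4))
E
```

```text
-y rim -0.06 [-0.0852 -0.0841 -0.083 ] 123
-y rim 0.02 [-0.2701 -0.2322 -0.084 ] 1465
x rim -1 248 [-0.0836 -0.075  -0.0728]
plate edge [-0.0977 -0.0827]
x rim 1 267 [0.0727 0.0747 0.0836]
plate edge [0.0822 0.0909]
plate -y [-0.2249 -0.0805]
```

>>> send_rows --steps '[{"translation":[-0.3,0.2,3],"delta_rot":[0,0,0],"jaw":8.5},{"translation":[-0.3,0.2,7],"delta_rot":[0,0,0],"jaw":8.5},{"translation":[-0.3,0.2,11],"delta_rot":[0,0,0],"jaw":8.5},{"translation":[-0.3,0.2,14],"delta_rot":[0,0,0],"jaw":8.5},{"translation":[-0.3,0.2,15.6],"delta_rot":[0,0,0],"jaw":8.5},{"translation":[-0.3,0.2,16.2],"delta_rot":[0,0,0],"jaw":8.5},{"translation":[-0.3,0.2,16.3],"delta_rot":[0,0,0],"jaw":8.5},{"translation":[-0.3,0.2,16.3],"delta_rot":[0,0,0],"jaw":8.5}]'

```text
time: 29.3
tool_pos: [0.6649, -0.1926, 0.0374]
tool_rot: [0.002, 0.678, 0.735, 0.001]
contact_force: [0.2, -1.0, 0.2]
gripper_width: 0.994
grasp_force: 0.0
```

```bash
python3 - <<'E'
from det import *
rel([.654,-.075,.035],.078+np.pi/2); print(state()['contact_force'])
f=cam('side'); cv2.imwrite('pics/sd5.png',cv2.resize(f['pixels'][100:290,180:360],None,fx=3,fy=3))
E
```

```text
at [ 0.6649 -0.1926  0.0374] yaw 1.651 w 0.994 shift [11.81 -0.14  0.23] rz 0.00207508232534126
[ 0.24719875 -0.96555069  0.18657359]
```

View pics/sd5.png

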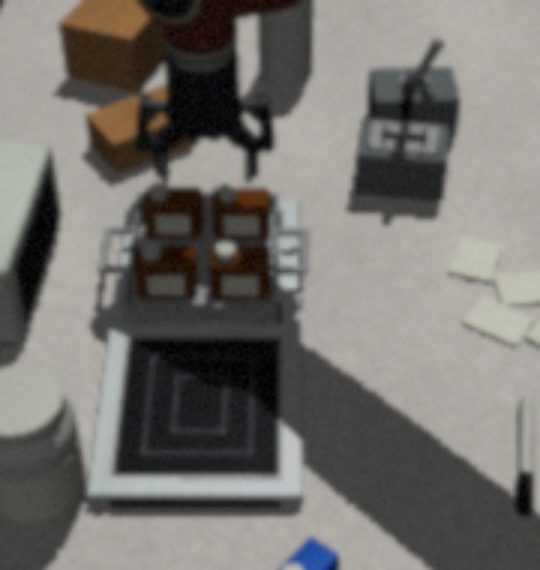

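The side view shows both fingertips lined up behind the tray at (160,165) and (252,165). I'll start with a short push.

>>> send_rows --steps '[{"translation":[0.5,0,0.1],"delta_rot":[0,0,0],"jaw":8.5},{"translation":[1.1,0,0.1],"delta_rot":[0,0,0],"jaw":8.5},{"translation":[1.6,0,0.1],"delta_rot":[0,0,0],"jaw":8.5},{"translation":[2,0,0.1],"delta_rot":[0,0,0],"jaw":8.5},{"translation":[2.5,0,0.1],"delta_rot":[0,0,0],"jaw":8.5},{"translation":[3,0,0.1],"delta_rot":[0,0,0],"jaw":8.5},{"translation":[3.5,0,0.1],"delta_rot":[0,0,0],"jaw":8.5},{"translation":[4,0,0.1],"delta_rot":[0,0,0],"jaw":8.5}]'

```text
time: 30.15
tool_pos: [0.6604, -0.153, 0.0346]
tool_rot: [0.001, 0.678, 0.735, -0.001]
contact_force: [0.6, -4.8, 0.1]
gripper_width: 0.998
grasp_force: 2.5
```

```bash
cat >> det.py <<'E'
A=.078
def rimside(f,c=(.654,-.075)):
    "visible +y rim, plate front from side camera, in plate-axes about c"
    W=pts(f); Rm=np.array([[np.cos(A),-np.sin(A)],[np.sin(A),np.cos(A)]])
    return np.dstack([(W[...,:2]-c)@Rm,W[...,2]])
E
python3 - <<'E'
from det import *
rel([.654,-.075,.035],.078+np.pi/2); print(state()['contact_force'])
for n in('side','scene'):
  for g in (load(n+'3.npz'),cam(n)):
    q=rimside({k:(float(v) if v.ndim==0 else v) for k,v in g.items()} if not isinstance(g['fx'],float) else g)
    am=amber(g,.05,.1,0); print(n,[x[2].round(3).tolist() for x in am if .5<x[2][0]<.75 and -.2<x[2][1]<.2])
    for lo,hi in((-.06,-.02),(.02,.06)):
        s=q[(abs(q[...,2]-.042)<.005)&(q[...,0]>lo)&(q[...,0]<hi)&(q[...,1]>.075)&(q[...,1]<.16)]; print(' +y rim',len(s),np.median(s[:,1]).round(4))
E
```

```text
at [ 0.6604 -0.153   0.0346] yaw 1.651 w 0.998 shift [ 7.83 -0.02 -0.06] rz 0.0020113085676216613
[ 0.57971793 -4.80033078  0.0993168 ]
side [[0.686, -0.11, 0.068], [0.616, -0.114, 0.068], [0.68, -0.02, 0.068], [0.607, -0.026, 0.068]]
 +y rim 27 0.0864
 +y rim 29 0.0862
side [[0.614, -0.098, 0.068], [0.686, -0.091, 0.067], [0.678, -0.002, 0.068], [0.607, -0.007, 0.068]]
 +y rim 71 0.0997
 +y rim 58 0.0902
scene [[0.661, -0.117, 0.067], [0.616, -0.029, 0.066], [0.69, -0.024, 0.067]]
 +y rim 7 0.0877
 +y rim 10 0.0881
scene [[0.661, -0.098, 0.067], [0.655, -0.007, 0.067]]
 +y rim 13 0.1057
 +y rim 13 0.1062
```

>>> send_rows --steps '[{"translation":[0.8,0,0],"delta_rot":[0,0,0],"jaw":8.5},{"translation":[1.8,0,0],"delta_rot":[0,0,0],"jaw":8.5},{"translation":[2.9,0,0],"delta_rot":[0,0,0],"jaw":8.5},{"translation":[4,0,0],"delta_rot":[0,0,0],"jaw":8.5},{"translation":[5.1,0,0],"delta_rot":[0,0,0],"jaw":8.5},{"translation":[6.2,0,0],"delta_rot":[0,0,0],"jaw":8.5},{"translation":[7.2,0,0],"delta_rot":[0,0,0],"jaw":8.5},{"translation":[8,0,0],"delta_rot":[0,0,0],"jaw":8.5}]'

```text
time: 31.05
tool_pos: [0.654, -0.0727, 0.0345]
tool_rot: [0.001, 0.678, 0.735, -0.0]
contact_force: [0.1, -5.7, -0.3]
gripper_width: 0.999
grasp_force: 2.7
```

>>> send_rows --steps '[{"translation":[1,0,0],"delta_rot":[0,0,0],"jaw":8.5},{"translation":[2.1,0,0],"delta_rot":[0,0,0],"jaw":8.5},{"translation":[3.2,0,0],"delta_rot":[0,0,0],"jaw":8.5},{"translation":[4.3,0,0],"delta_rot":[0,0,0],"jaw":8.5},{"translation":[5.4,0,0],"delta_rot":[0,0,0],"jaw":8.5},{"translation":[6.5,0,0],"delta_rot":[0,0,0],"jaw":8.5},{"translation":[7.3,0,0],"delta_rot":[0,0,0],"jaw":8.5},{"translation":[7.7,0,0],"delta_rot":[0,0,0],"jaw":8.5}]'

```text
time: 31.85
tool_pos: [0.6478, 0.0042, 0.0345]
tool_rot: [0.0, 0.678, 0.735, -0.0]
contact_force: [-0.2, -4.9, 0.1]
gripper_width: 0.996
grasp_force: 2.9
```

```bash
python3 - <<'E'
from det import *
rel([.654,-.075,.035],.078+np.pi/2); print(state()['contact_force'])
f=cam('side'); np.savez('side6.npz',**f); g=cam('scene'); np.savez('scene6.npz',**g)
q=rimside(f)
for lo,hi in((-.06,-.02),(.02,.06)):
    s=q[(abs(q[...,2]-.042)<.004)&(q[...,0]>lo)&(q[...,0]<hi)&(q[...,1]>.22)&(q[...,1]<.29)]; print(' +y rim',len(s),np.percentile(s[:,1],[5,50,95]).round(4))
cv2.imwrite('pics/ss6.png',cv2.resize(np.hstack([cv2.resize(f['pixels'][140:280,180:320],None,fx=2.5,fy=2.5,interpolation=2),cv2.resize(g['pixels'][150:290,180:340],None,fx=2.5,fy=2.5,interpolation=2)]),(750,350)))
E
```

```text
at [0.6478 0.0042 0.0345] yaw 1.651 w 0.996 shift [-7.95 -0.02 -0.04] rz 0.0025505217159651483
[-0.17395134 -4.92449479  0.07460587]
 +y rim 62 [0.2334 0.2378 0.2622]
 +y rim 60 [0.2335 0.2593 0.2638]
```

View pics/ss6.png

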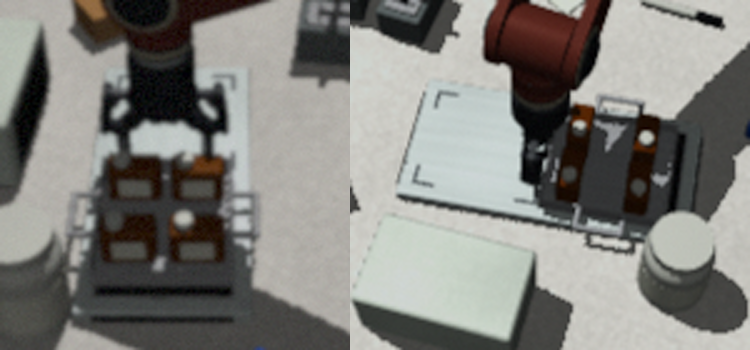

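Left (side) and right (scene) panes: the loaded tray covers most of the heating area. A thin black strip remains at its +y edge (side pane, about (165,290)). I'll measure that strip.

```bash
python3 - <<'E'
from det import *
Rm=np.array([[np.cos(A),-np.sin(A)],[np.sin(A),np.cos(A)]])
for n in('side3','side6'):
    f=load(n+'.npz'); f={k:(float(v) if v.ndim==0 else v) for k,v in f.items()}
    q=rimside(f); g=f['pixels'].max(2).astype(int)
    for lx in(-.05,0,.05):
        # brightness profile along local y on plane z=.018 
        ys=np.arange(.17,.315,.004); out=[]
        for y in ys:
            p=np.array([*(Rm@[lx,y]+[.654,-.075]),.018]); c=f['R']@p+f['t']; u=f['fx']*c[0]/c[2]+f['cx']; v=f['fy']*c[1]/c[2]+f['cy']
            out.append(int(g[int(round(v)),int(round(u))]))
        print(n,lx,list(zip((ys*1000).astype(int).tolist(),out))[12:])
    # heat x edges at y=.23
    if n=='side3':
      for ly in(.13,.2):
        xs=np.arange(-.11,.11,.004); out=[]
        for x in xs:
            p=np.array([*(Rm@[x,ly]+[.654,-.075]),.018]); c=f['R']@p+f['t']; u=f['fx']*c[0]/c[2]+f['cx']; v=f['fy']*c[1]/c[2]+f['cy']
            out.append(int(g[int(round(v)),int(round(u))]))
        o=list(zip((xs*1000).astype(int).tolist(),out)); print(ly,o[:14],o[-14:])
E
```

```text
side3 -0.05 [(218, 45), (222, 43), (226, 47), (230, 39), (234, 40), (238, 38), (242, 30), (246, 24), (250, 18), (254, 15), (258, 12), (262, 7), (266, 10), (270, 21), (274, 42), (278, 51), (282, 60), (286, 61), (290, 68), (294, 68), (298, 69), (302, 23), (306, 34), (310, 52), (314, 64)]
side3 0 [(218, 38), (222, 40), (226, 34), (230, 17), (234, 11), (238, 0), (242, 10), (246, 15), (250, 9), (254, 12), (258, 0), (262, 0), (266, 8), (270, 12), (274, 43), (278, 51), (282, 61), (286, 79), (290, 112), (294, 138), (298, 112), (302, 32), (306, 33), (310, 50), (314, 61)]
side3 0.05 [(218, 15), (222, 3), (226, 10), (230, 0), (234, 2), (238, 12), (242, 18), (246, 17), (250, 2), (254, 0), (258, 3), (262, 8), (266, 13), (270, 65), (274, 126), (278, 162), (282, 175), (286, 178), (290, 175), (294, 154), (298, 110), (302, 63), (306, 30), (310, 55), (314, 66)]
0.13 [(-110, 160), (-106, 161), (-102, 153), (-97, 150), (-93, 181), (-89, 185), (-85, 184), (-81, 171), (-77, 138), (-73, 43), (-69, 32), (-65, 33), (-61, 26), (-57, 26)] [(54, 12), (58, 2), (62, 28), (66, 55), (70, 105), (74, 170), (78, 174),
[... 551 characters left out ...]
2), (274, 48), (278, 57), (282, 68), (286, 71), (290, 73), (294, 74), (298, 72), (302, 38), (306, 35), (310, 58), (314, 70)]
side6 0 [(218, 86), (222, 130), (226, 146), (230, 148), (234, 145), (238, 126), (242, 94), (246, 59), (250, 57), (254, 56), (258, 55), (262, 41), (266, 13), (270, 25), (274, 41), (278, 53), (282, 64), (286, 72), (290, 74), (294, 79), (298, 76), (302, 30), (306, 33), (310, 57), (314, 68)]
side6 0.05 [(218, 80), (222, 59), (226, 51), (230, 47), (234, 54), (238, 53), (242, 58), (246, 56), (250, 57), (254, 59), (258, 50), (262, 38), (266, 21), (270, 22), (274, 43), (278, 66), (282, 69), (286, 70), (290, 69), (294, 76), (298, 73), (302, 48), (306, 34), (310, 58), (314, 68)]
```

The black edge is about 9 mm ahead of the tray wall, and the tray sits about 2.5 mm too far to +x. I'll push diagonally.

>>> send_rows --steps '[{"translation":[0.15,-0.05,0],"delta_rot":[0,0,0],"jaw":8.5},{"translation":[0.3,-0.1,0],"delta_rot":[0,0,0],"jaw":8.5},{"translation":[0.45,-0.15,0],"delta_rot":[0,0,0],"jaw":8.5},{"translation":[0.6,-0.2,0],"delta_rot":[0,0,0],"jaw":8.5},{"translation":[0.75,-0.25,0],"delta_rot":[0,0,0],"jaw":8.5},{"translation":[0.9,-0.3,0],"delta_rot":[0,0,0],"jaw":8.5},{"translation":[0.9,-0.3,0],"delta_rot":[0,0,0],"jaw":8.5},{"translation":[0.9,-0.3,0],"delta_rot":[0,0,0],"jaw":8.5}]'

```text
time: 32.75
tool_pos: [0.6443, 0.0126, 0.0344]
tool_rot: [0.0, 0.679, 0.735, 0.0]
contact_force: [2.0, -5.3, -0.7]
gripper_width: 0.995
grasp_force: 2.4
```

>>> send_rows --steps '[{"translation":[-0.5,0,0],"delta_rot":[0,0,0],"jaw":8.5},{"translation":[-1.5,0,0],"delta_rot":[0,0,0],"jaw":8.5},{"translation":[-3,0,0],"delta_rot":[0,0,0],"jaw":8.5},{"translation":[-5,0,-3],"delta_rot":[0,0,0],"jaw":8.5},{"translation":[-7,0,-7],"delta_rot":[0,0,0],"jaw":8.5},{"translation":[-7,0,-11],"delta_rot":[0,0,0],"jaw":8.5},{"translation":[-7,0,-15],"delta_rot":[0,0,0],"jaw":8.5},{"translation":[-7,0,-19],"delta_rot":[0,0,0],"jaw":8.5}]'

```text
time: 33.55
tool_pos: [0.6492, -0.0579, 0.2257]
tool_rot: [-0.0, 0.679, 0.734, 0.0]
contact_force: [0.3, -0.2, -0.4]
gripper_width: 0.995
grasp_force: 0.0
```

```bash
python3 - <<'E'
from det import *
rel([.654,-.075,.035],.078+np.pi/2)
f=cam('wrist'); np.savez('w10.npz',**f); cv2.imwrite('pics/w10.png',cv2.resize(f['pixels'],None,fx=1.5,fy=1.5,interpolation=2))
g=cam('side'); np.savez('side7.npz',**g); g=cam('scene'); np.savez('scene7.npz',**g)
E
```

```text
at [ 0.6492 -0.0579  0.2257] yaw 1.65 w 0.995 shift [-1.76  0.35 19.07] rz 0.0010219529986359444
```

View pics/w10.png

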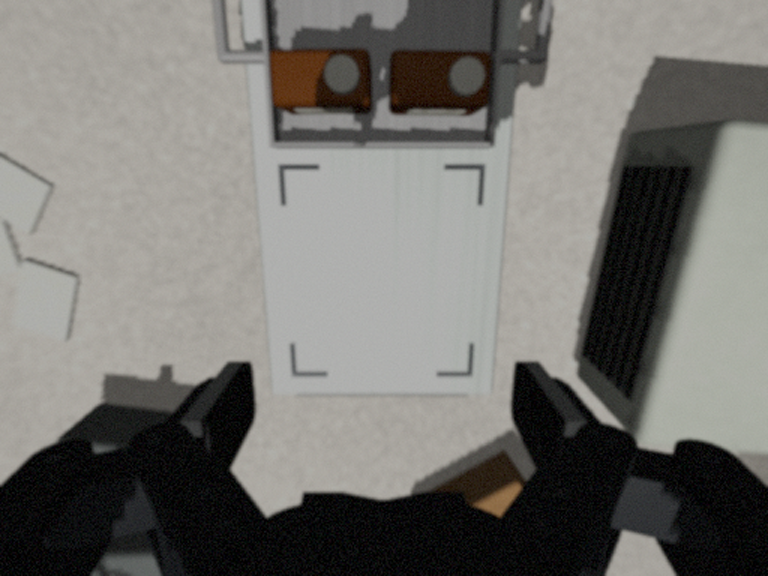

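The wrist view now shows the bare parking angles, with outer corners at about (281,166), (484,166), (292,375) and (473,375) in this 1.5x picture. The tray's -y rim spans (272,147)–(495,147).

```bash
python3 - <<'E'
from det import *
f=load('w10.npz'); f={k:(float(v) if v.ndim==0 else v) for k,v in f.items()}
P=[plane(f,u/1.5,v/1.5,.018)[:2] for u,v in((281,166),(484,166),(292,375),(473,375))]
c=np.mean(P,0); dy=(P[0]+P[1]-P[2]-P[3]); dx=P[1]+P[3]-P[0]-P[2]
yw=np.arctan2(-dy[0],dy[1]); print('park',np.round(P,4),c.round(4),'size',np.linalg.norm(dx)/2,np.linalg.norm(dy)/2,'yaw y,x',yw,np.arctan2(dx[1],dx[0]))
a=(yw+np.arctan2(dx[1],dx[0]))/2; Rm=np.array([[np.cos(a),-np.sin(a)],[np.sin(a),np.cos(a)]])
T=[(plane(f,u/1.5,v/1.5,.042)[:2]-c)@Rm for u,v in((272,147),(495,147))]
print('a',a,'tray -y rim corners in park frame',np.round(T,4),'ideal x +-.076, y',.190-.086)
W=pts(f); q=np.dstack([(W[...,:2]-c)@Rm,W[...,2]])
rim=abs(q[...,2]-.042)<.004
for lo,hi in((-.06,-.03),(.03,.06)):
    s=q[rim&(q[...,0]>lo)&(q[...,0]<hi)&(q[...,1]>.09)&(q[...,1]<.115)]; print('-y rim',len(s),np.percentile(s[:,1],[5,50,95]).round(4))
for sg in(-1,1):
    s=q[rim&(sg*q[...,0]>.06)&(sg*q[...,0]<.09)&(q[...,1]>.115)&(q[...,1]<.14)]; print('x rim',sg,len(s),np.percentile(s[:,0],[5,50,95]).round(4))
b=.1
E
```

```text
park [[ 0.5693  0.0041]
 [ 0.719   0.0159]
 [ 0.5811 -0.1662]
 [ 0.7341 -0.1539]] [ 0.6509 -0.075 ] size 0.1518171741067312 0.17057842864167702 yaw y,x 0.07889272437183582 0.07941657675361279
a 0.0791546505627243 tray -y rim corners in park frame [[-0.0749  0.0979]
 [ 0.0764  0.0978]] ideal x +-.076, y 0.10400000000000001
-y rim 87 [0.0979 0.0989 0.0998]
-y rim 87 [0.0978 0.0988 0.0998]
x rim -1 101 [-0.0759 -0.0743 -0.0729]
x rim 1 103 [0.0727 0.074  0.0756]
```

```bash
python3 - <<'E'
from det import *
c=np.array([.6509,-.075]); a=.079; Rm=np.array([[np.cos(a),-np.sin(a)],[np.sin(a),np.cos(a)]])
for n in('side3','side6','side7','scene7','scene3'):
    f=load(n+'.npz'); f={k:(float(v) if v.ndim==0 else v) for k,v in f.items()}
    ys=np.arange(.25,.312,.003); acc=[]
    for lx in np.arange(-.06,.061,.004):
        p=np.array([[*(Rm@[lx,y]+c),.018] for y in ys]); q=p@f['R'].T+f['t']
        u=(f['fx']*q[:,0]/q[:,2]+f['cx']).astype(np.float32); v=(f['fy']*q[:,1]/q[:,2]+f['cy']).astype(np.float32)
        acc.append(cv2.remap(f['pixels'],u[None],v[None],1).max(2)[0])
    print(n,list(zip((ys*1000).round().astype(int).tolist(),np.median(acc,0).astype(int).tolist())))
    W=pts(f); q=np.dstack([(W[...,:2]-c)@Rm,W[...,2]]); s=q[(abs(q[...,2]-.042)<.003)&(abs(q[...,0])<.06)&(q[...,1]>.24)&(q[...,1]<.29)]
    if len(s): print('  +y rim',len(s),np.percentile(s[:,1],[10,50,90]).round(4))
    s=q[(abs(q[...,2]-.018)<.002)&(abs(q[...,0])<.06)&(q[...,1]>.27)&(q[...,1]<.33)]
    if len(s): print('  plate end',np.percentile(s[:,1],[50,98]).round(4))
E
```

```text
side3 [(250, 13), (253, 11), (256, 9), (259, 7), (262, 7), (265, 9), (268, 11), (271, 23), (274, 41), (277, 54), (280, 61), (283, 65), (286, 68), (289, 84), (292, 109), (295, 117), (298, 92), (301, 50), (304, 28), (307, 35), (310, 53)]
  plate end [0.2852 0.2978]
side6 [(250, 57), (253, 56), (256, 54), (259, 45), (262, 30), (265, 17), (268, 12), (271, 24), (274, 45), (277, 60), (280, 66), (283, 69), (286, 70), (289, 70), (292, 73), (295, 74), (298, 66), (301, 46), (304, 31), (307, 38), (310, 59)]
  +y rim 75 [0.2595 0.2611 0.2621]
  plate end [0.2839 0.297 ]
side7 [(250, 74), (253, 64), (256, 54), (259, 50), (262, 50), (265, 48), (268, 43), (271, 37), (274, 42), (277, 54), (280, 79), (283, 119), (286, 151), (289, 164), (292, 156), (295, 128), (298, 86), (301, 48), (304, 28), (307, 34), (310, 51)]
  +y rim 151 [0.2417 0.2663 0.271 ]
  plate end [0.2852 0.2973]
scene7 [(250, 47), (253, 54), (256, 56), (259, 55), (262, 56), (265, 56), (268, 58), (271, 89), (274, 84), (277, 60), (280, 56), (283, 83), (286, 141), (289, 184), (292, 197), (295, 191), (298, 133), (301, 65), (304, 62), (307, 123), (310, 137)]
  +y rim 21 [0.2698 0.2709 0.2722]
  plate end [0.2859 0.2978]
scene3 [(250, 14), (253, 16), (256, 11), (259, 7), (262, 7), (265, 7), (268, 7), (271, 7), (274, 10), (277, 31), (280, 58), (283, 72), (286, 76), (289, 77), (292, 99), (295, 135), (298, 121), (301, 59), (304, 64), (307, 102), (310, 160)]
  plate end [0.2824 0.2979]
```

Combining the views, the tray is about 4–5 mm short in y, and its x and yaw are right. I'll nudge it 4.5 mm more.

>>> send_rows --steps '[{"translation":[0,0,4],"delta_rot":[0,0,0],"jaw":8.5},{"translation":[0,0,8],"delta_rot":[0,0,0],"jaw":8.5},{"translation":[0,0,12],"delta_rot":[0,0,0],"jaw":8.5},{"translation":[0,0,16],"delta_rot":[0,0,0],"jaw":8.5},{"translation":[1,0,18.5],"delta_rot":[0,0,0],"jaw":8.5},{"translation":[3,0,19],"delta_rot":[0,0,0],"jaw":8.5},{"translation":[5,0,19],"delta_rot":[0,0,0],"jaw":8.5},{"translation":[6.5,0,19],"delta_rot":[0,0,0],"jaw":8.5}]'

```text
time: 34.5
tool_pos: [0.6424, 0.0087, 0.0316]
tool_rot: [-0.002, 0.678, 0.735, -0.001]
contact_force: [0.5, -0.8, -0.4]
gripper_width: 0.993
grasp_force: 0.0
```

>>> send_rows --steps '[{"translation":[0.3,0,0],"delta_rot":[0,0,0],"jaw":8.5},{"translation":[0.5,0,0],"delta_rot":[0,0,0],"jaw":8.5},{"translation":[0.6,0,0],"delta_rot":[0,0,0],"jaw":8.5},{"translation":[0.7,0,0],"delta_rot":[0,0,0],"jaw":8.5},{"translation":[0.8,0,0],"delta_rot":[0,0,0],"jaw":8.5},{"translation":[0.95,0,0],"delta_rot":[0,0,0],"jaw":8.5},{"translation":[0.95,0,0],"delta_rot":[0,0,0],"jaw":8.5},{"translation":[0.95,0,0],"delta_rot":[0,0,0],"jaw":8.5}]'

```text
time: 35.3
tool_pos: [0.6437, 0.0174, 0.0344]
tool_rot: [0.0, 0.678, 0.735, -0.0]
contact_force: [-0.3, -3.4, -2.8]
gripper_width: 0.993
grasp_force: 1.7
```

>>> send_rows --steps '[{"translation":[-0.5,0,0],"delta_rot":[0,0,0],"jaw":8.5},{"translation":[-1.5,0,0],"delta_rot":[0,0,0],"jaw":8.5},{"translation":[-3,0,0],"delta_rot":[0,0,0],"jaw":8.5},{"translation":[-5,0,-3],"delta_rot":[0,0,0],"jaw":8.5},{"translation":[-7,0,-7],"delta_rot":[0,0,0],"jaw":8.5},{"translation":[-7,0,-11],"delta_rot":[0,0,0],"jaw":8.5},{"translation":[-7,0,-15],"delta_rot":[0,0,0],"jaw":8.5},{"translation":[-7,0,-19],"delta_rot":[0,0,0],"jaw":8.5}]'

```text
time: 36.1
tool_pos: [0.6492, -0.0536, 0.2264]
tool_rot: [0.0, 0.679, 0.734, 0.0]
contact_force: [0.9, 0.1, -0.0]
gripper_width: 0.995
grasp_force: 0.0
```

```bash
python3 - <<'E'
from det import *
c=np.array([.6509,-.075]); a=.079; Rm=np.array([[np.cos(a),-np.sin(a)],[np.sin(a),np.cos(a)]])
f=cam('wrist'); W=pts(f); q=np.dstack([(W[...,:2]-c)@Rm,W[...,2]]); rim=abs(q[...,2]-.042)<.004
for lo,hi in((-.06,-.03),(.03,.06)):
    s=q[rim&(q[...,0]>lo)&(q[...,0]<hi)&(q[...,1]>.09)&(q[...,1]<.12)]; print('-y rim',len(s),np.percentile(s[:,1],[5,50,95]).round(4))
for sg in(-1,1):
    s=q[rim&(sg*q[...,0]>.06)&(sg*q[...,0]<.09)&(q[...,1]>.118)&(q[...,1]<.14)]; print('x rim',sg,len(s),np.percentile(s[:,0],[5,50,95]).round(4))
for n in('side','scene'):
    f=cam(n)
    W=pts(f); q=np.dstack([(W[...,:2]-c)@Rm,W[...,2]])
    for lo,hi in((-.06,0),(0,.06)):
        s=q[(abs(q[...,2]-.042)<.003)&(q[...,0]>lo)&(q[...,0]<hi)&(q[...,1]>.26)&(q[...,1]<.29)]; print(n,'+y rim',len(s),np.percentile(s[:,1],[10,50,90]).round(4))
    print([x[2].round(3).tolist() for x in amber(f,.05,.1,0) if .5<x[2][0]<.75 and -.2<x[2][1]<.25])
    s=W[(W[...,2]>.085)&(W[...,2]<.14)&(W[...,1]<-.2)&(W[...,1]>-.3)&(W[...,0]<.53)&(W[...,0]>.4)]; print('selector',len(s),s.min(0).round(3),s.max(0).round(3))
    s=W[(W[...,2]>.085)&(W[...,2]<.14)&(W[...,1]<-.33)&(W[...,1]>-.39)&(W[...,0]<.53)&(W[...,0]>.39)]; print('toggle',len(s),s.min(0).round(3),s.max(0).round(3))
rel([.4425,-.358,.2],np.radians(5.3)+np.pi/2)
E
```

```text
-y rim 87 [0.103 0.104 0.105]
-y rim 88 [0.103 0.104 0.105]
x rim -1 92 [-0.0755 -0.0737 -0.0724]
x rim 1 88 [0.0732 0.0747 0.0762]
side +y rim 35 [0.2725 0.2741 0.2771]
side +y rim 39 [0.2731 0.2743 0.277 ]
[[0.668, 0.078, 0.068], [0.597, 0.073, 0.068], [0.662, 0.168, 0.068], [0.589, 0.162, 0.068]]
selector 50 [ 0.447 -0.266  0.086] [ 0.459 -0.233  0.128]
toggle 43 [ 0.412 -0.369  0.086] [ 0.438 -0.353  0.123]
scene +y rim 10 [0.2749 0.2764 0.2771]
scene +y rim 11 [0.2747 0.2761 0.2771]
[[0.644, 0.07, 0.067], [0.639, 0.161, 0.067]]
selector 68 [ 0.447 -0.266  0.086] [ 0.464 -0.231  0.128]
toggle 31 [ 0.413 -0.369  0.086] [ 0.435 -0.353  0.119]
at [ 0.6516 -0.0537  0.2298] yaw 1.65 w 0.995 shift [-28.67 -23.28   2.84] rz -0.01327530264883281
```

The tray is square on the heating area within about 1 mm, with 4 bottles inside. The selector is still upright. The toggle comes last.

>>> send_rows --steps '[{"translation":[-2,-1.7,0],"delta_rot":[0,0,0],"jaw":8.5},{"translation":[-5,-4.2,0],"delta_rot":[0,0,0],"jaw":8.5},{"translation":[-8.5,-7.2,0],"delta_rot":[0,0,0],"jaw":8.5},{"translation":[-12,-10.2,0],"delta_rot":[0,0,0],"jaw":8.5},{"translation":[-15.5,-13.2,0],"delta_rot":[0,0,0],"jaw":8.5},{"translation":[-19,-16.2,0],"delta_rot":[0,0,0],"jaw":8.5},{"translation":[-22.5,-19.2,0],"delta_rot":[0,0,0],"jaw":8.5},{"translation":[-26,-22.2,0],"delta_rot":[0,0,0],"jaw":8.5}]'

```text
time: 37.05
tool_pos: [0.4466, -0.3304, 0.2226]
tool_rot: [-0.001, 0.678, 0.735, 0.0]
contact_force: [0.5, -0.3, -0.5]
gripper_width: 0.995
grasp_force: 0.0
```

>>> send_rows --steps '[{"translation":[-2,-1.6,0],"delta_rot":[0,0,-0.01],"jaw":8.5},{"translation":[-2.6,-2.1,0],"delta_rot":[0,0,-0.01],"jaw":8.5},{"translation":[-2.6,-2.1,1],"delta_rot":[0,0,-0.01],"jaw":8.5},{"translation":[-2.6,-2.1,2],"delta_rot":[0,0,-0.01],"jaw":8.5},{"translation":[-2.6,-2.1,2.8],"delta_rot":[0,0,-0.01],"jaw":8.5},{"translation":[-2.6,-2.1,2.8],"delta_rot":[0,0,-0.01],"jaw":8.5},{"translation":[-2.6,-2.1,2.8],"delta_rot":[0,0,-0.01],"jaw":8.5},{"translation":[-2.6,-2.1,2.8],"delta_rot":[0,0,-0.01],"jaw":8.5}]'

```text
time: 37.85
tool_pos: [0.4304, -0.3565, 0.1967]
tool_rot: [0.0, 0.674, 0.739, -0.0]
contact_force: [0.8, -0.2, 0.4]
gripper_width: 0.994
grasp_force: 0.0
```

```bash
python3 - <<'E'
from det import *
f=cam('wrist'); W=pts(f)
s=W[(W[...,2]>.085)&(W[...,2]<.14)&(W[...,1]<-.33)&(W[...,1]>-.39)&(W[...,0]<.53)&(W[...,0]>.38)]; print('toggle',len(s),s.min(0).round(3),s.max(0).round(3)) if len(s) else 0
rel([.4325,-.359,.108],np.radians(5.3)+np.pi/2)
E
```

```text
toggle 506 [ 0.411 -0.371  0.085] [ 0.435 -0.356  0.119]
at [ 0.4304 -0.3567  0.1969] yaw 1.661 w 0.992 shift [-0.24  0.18  8.89] rz -0.00183857073771021
```

>>> send_rows --steps '[{"translation":[-0.4,0,3],"delta_rot":[0,0,0],"jaw":8.5},{"translation":[-0.4,0,6],"delta_rot":[0,0,0],"jaw":8.5},{"translation":[-0.4,0,8],"delta_rot":[0,0,0],"jaw":8.5},{"translation":[-0.4,0,8.9],"delta_rot":[0,0,0],"jaw":8.5},{"translation":[-0.4,0,8.9],"delta_rot":[0,0,0],"jaw":7},{"translation":[-0.4,0,8.9],"delta_rot":[0,0,0],"jaw":5.5},{"translation":[-0.4,0,8.9],"delta_rot":[0,0,0],"jaw":4},{"translation":[-0.4,0,8.9],"delta_rot":[0,0,0],"jaw":3.4}]'

```text
time: 38.7
tool_pos: [0.4297, -0.3619, 0.1094]
tool_rot: [0.0, 0.674, 0.738, -0.002]
contact_force: [-6.5, -0.4, 4.6]
gripper_width: 0.4
grasp_force: 3.1
```

>>> send_rows --steps '[{"translation":[0,0.6,0],"delta_rot":[0,0,0],"jaw":3.4},{"translation":[0,1.2,0],"delta_rot":[0,0,0],"jaw":3.4},{"translation":[0,1.8,0],"delta_rot":[0,0,0],"jaw":3.4},{"translation":[0,2.4,0],"delta_rot":[0,0,0],"jaw":3.4},{"translation":[0,3,0],"delta_rot":[0,0,0],"jaw":3.4},{"translation":[0,3.5,0],"delta_rot":[0,0,0],"jaw":3.4},{"translation":[0,3.5,0],"delta_rot":[0,0,0],"jaw":3.4},{"translation":[0,3.5,0],"delta_rot":[0,0,0],"jaw":4.4}]'

```text
time: 39.5
tool_pos: [0.4653, -0.3574, 0.107]
tool_rot: [-0.0, 0.675, 0.738, 0.0]
contact_force: [-0.0, 0.8, 0.3]
gripper_width: 0.51
grasp_force: 0.0
```

>>> send_rows --steps '[{"translation":[0,0,0],"delta_rot":[0,0,0],"jaw":5.5},{"translation":[0,0,0],"delta_rot":[0,0,0],"jaw":6.5},{"translation":[0,0,0],"delta_rot":[0,0,0],"jaw":6.5},{"translation":[0,0,-2],"delta_rot":[0,0,0],"jaw":6.5},{"translation":[0,0,-5],"delta_rot":[0,0,0],"jaw":6.5},{"translation":[0,0,-9],"delta_rot":[0,0,0],"jaw":6.5},{"translation":[0,0,-12],"delta_rot":[0,0,0],"jaw":6.5},{"translation":[0,0,-13],"delta_rot":[0,0,0],"jaw":6.5}]'

```text
time: 40.3
tool_pos: [0.4664, -0.3589, 0.2421]
tool_rot: [0.004, 0.675, 0.738, -0.0]
contact_force: [-0.6, 0.2, 0.6]
gripper_width: 0.759
grasp_force: 0.0
```

```bash
python3 - <<'E'
from det import *
print(state()['tool_pos'])
for n in('wrist','scene','side'):
    f=cam(n); W=pts(f)
    s=W[(W[...,2]>.085)&(W[...,2]<.14)&(W[...,1]<-.33)&(W[...,1]>-.39)&(W[...,0]<.53)&(W[...,0]>.38)]; print(n,'toggle',len(s)); len(s) and print(s.min(0).round(3),s.max(0).round(3))
    s=W[(W[...,2]>.085)&(W[...,2]<.14)&(W[...,1]<-.2)&(W[...,1]>-.3)&(W[...,0]<.53)&(W[...,0]>.4)]; print('selector',len(s)); len(s) and print(s.min(0).round(3),s.max(0).round(3))
    print([x[2].round(3).tolist() for x in amber(f,.05,.1,0) if .5<x[2][0]<.75 and -.2<x[2][1]<.25])
E
```

```text
[ 0.46640548 -0.35894122  0.24207077]
wrist toggle 336
[ 0.447 -0.365  0.085] [ 0.47  -0.351  0.119]
selector 749
[ 0.445 -0.269  0.096] [ 0.459 -0.235  0.124]
[]
scene toggle 22
[ 0.454 -0.361  0.087] [ 0.472 -0.346  0.118]
selector 67
[ 0.447 -0.265  0.088] [ 0.464 -0.232  0.127]
[[0.645, 0.07, 0.067], [0.639, 0.16, 0.067]]
side toggle 36
[ 0.448 -0.36   0.086] [ 0.471 -0.346  0.121]
selector 51
[ 0.447 -0.265  0.085] [ 0.459 -0.228  0.126]
[[0.669, 0.077, 0.068], [0.598, 0.073, 0.068], [0.662, 0.166, 0.068], [0.588, 0.161, 0.068]]
```

```bash
python3 -c "
from plant import *
print(job_done())"
```

```text
the job is handed in; nothing more can be done
None
```

The job is handed in after about 40 s of robot time. The blower selector is upright at off, all four amber bottles found are in the tray, the tray was slid to within about 1–2 mm of square on the heating area, and the heater toggle was flipped last. No verdict was returned.

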